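Re-rack the tandoor shelf's containers in their holders

TASK

The shelf by the tandoor has just been wiped down: put the jar, the tumbler and the two tins back, each standing upright and flat on the floor of the low steel holder that matches the shape and size of its base, so that every container has its own holder. Set them down gently rather than dropping them, tip none of them over, and leave the thali and the scoop where they lie.

Things in the scene. Friction and masses are not known exactly. Their poses are not given: they have to be found in the camera images.
- jar_center (a point): Pickle jar: amber glass, round, straight sides of 64 mm diameter up to 54 mm high, then a shoulder and a 57 mm wide flat steel lid; 72 mm high in all, about 0.24 kg, loose, upright. The point is its centre, 36 mm above its base; z up.
- tumbler_center (a point): Steel drinking tumbler: round, open at the top, 51 mm diameter at the rim narrowing to 46 mm at the base (48.5 mm half-way up); 64 mm high, about 0.13 kg, loose, standing mouth up. The point is its centre on the axis, 32 mm above its base; z up.
- squaretin_center (a point): Square tin: bare metal, 56 x 56 mm in plan, 62 mm high, plus a round 42 mm press lid, 8 mm thick, on top (70 mm in all); about 0.2 kg, loose, upright. The point is its centre, 35 mm above its base; x and y square to its sides, z up.
- oblongtin_center (a point): Oblong tin: bare metal, 84 mm (along its x) by 46 mm (along its y) in plan, 62 mm high, plus an oblong 66 x 32 mm press lid, 8 mm thick, on top (70 mm in all); about 0.22 kg, loose, upright. The point is its centre, 35 mm above its base; x along the long side, z up.
- holder_large_round: Large round holder, bolted down, cannot move. Low open-topped tray of 3 mm sheet steel with two small bolted lugs (3 mm thick, bolt heads to 7 mm high, reaching 20 mm beyond the rim along its x); origin at the centre of its underside, z up; its flat floor, faced with black rubber, is 3 mm and its rim 13 mm above the underside. Inside diameter 86 mm, outside 92 mm.
- holder_small_round: Small round holder, bolted down, cannot move. Low open-topped tray of 3 mm sheet steel with two small bolted lugs (3 mm thick, bolt heads to 7 mm high, reaching 20 mm beyond the rim along its x); origin at the centre of its underside, z up; its flat floor, faced with black rubber, is 3 mm and its rim 13 mm above the underside. Inside diameter 62 mm, outside 68 mm.
- holder_square: Square holder, bolted down, cannot move. Low open-topped tray of 3 mm sheet steel with two small bolted lugs (3 mm thick, bolt heads to 7 mm high, reaching 20 mm beyond the rim along its x); origin at the centre of its underside, z up; its flat floor, faced with black rubber, is 3 mm and its rim 13 mm above the underside. Inside 76 x 76 mm, outside 82 x 82 mm, x and y square to its sides.
- holder_oblong: Oblong holder, bolted down, cannot move. Low open-topped tray of 3 mm sheet steel with two small bolted lugs (3 mm thick, bolt heads to 7 mm high, reaching 20 mm beyond the rim along its x); origin at the centre of its underside, z up; its flat floor, faced with black rubber, is 3 mm and its rim 13 mm above the underside. Inside 104 mm (along its x) by 66 mm (along its y), outside 110 x 72 mm.
- thali: Bystander: flat round steel dinner plate with a raised edge, 250 mm diameter, 22 mm high, loose; origin at the centre of its underside, z up. Lies to one side of the work.
- scoop: Bystander: yellow plastic scoop lying flat, loose; trough 115 mm long, 78 mm wide, 41 mm high, with a 22 mm round handle; it reaches 88 mm from its origin along +x (trough) and 126 mm along -x (handle). Origin on its underside, z up. Lies to one side of the work.
Not all that is in view belongs to the job. Leave any red look-alike of the part that bears jar_center alone.

How it is judged:
By the outcome, as a careful person would: the job done as asked, in the order asked, and still so for the second after the job is handed in, with the robot touching nothing.
It also fails if it takes over 88 s, if anything falls off the work surface, if the arm or the gripper's body presses on something with over 40 N, if the wrist force passes 120 N, or if a joint passes its speed limit or range.

ROBOT

A 6-joint arm with a two-finger parallel gripper is mounted at the origin on the work surface. World frame = base frame: x ahead of the robot, y to its left, z up, the work surface at z = 0. Lengths are in mm, angles in degrees, forces in N, time in s.
With the tool pointing down it reaches from about 150 to 775 mm from the base axis. Payload 6.1 kg.
Tool frame: the origin (TCP) lies on the centre line of the jaws, within the pads' length; the fingertips stand 22 mm ahead of it and the grasp point (between the pads) lies 3 mm ahead of it (robot.finger_overhang is the distance from the TCP to the fingertips, in mm); z points along the fingers, y is the line along which they close (so a half turn about z gives the same grasp; the last joint's range is limited). The gripper opens to 85 mm and grips with 20 to 120 N. Pads are 22 mm wide; open, the fingers measure 114 mm over their backs; the gripper's body (76 mm by 85 mm) begins 54 mm behind the grasp point. The pads swing forward as they close: fully open they stand 13 mm farther back than shut.
Start: joints at [-72.708, 7.208, -2.269, 80.523, 0, 90], TCP at [156.044, -501.257, 253.295] pointing down, gripper open.
Joint ranges: [-155.77, 155.77], [-54.66, 111.73], [-72.52, 77.12], [-102.08, 115.82], [-83.92, 84.16], [-180, 180]. Speed limits (degrees/s): [136.94, 136.94, 172.46, 180, 180, 180].

INTERFACE

Orientations are given as a 3x3 rotation matrix whose columns are the frame's x, y, z axes.
In Python, from station import robot gives the robot as it stands.
- The arm moves only by the tool move_arm, never from a script. Its argument "motion" is a list of rows, each an object with "translation": the shift along the tool's x, y, z in m, a list of three; "rot": the turn, a rotation vector about the tool's x, y, z in degrees, a list of three; "gripper": the closure in counts, from 0 (fully open) to 255 (shut). A call has 1 to 5 rows; each row shifts and turns the commanded pose from where the row before left it, along the tool's axes as they then stand; what a row does not reach is not made up. A row lasts 1/12 s, in which the tool goes at most 41.7 mm and 7.16 degrees, less where a joint would pass 70% of its speed; a pose out of reach is approached as far as the arm can. A call with a gripper value outside its range is refused whole. The fingers move at their own pace and stop on an object; the grip force is fixed at half the most. Time passes only in rows, so rows that do not move let the fingers close. It gives the time, the measured TCP pose, the force, the opening and the grip force at its end, in the units of the state.
- robot.state(): the state, without advancing time (a new reading comes with each control period).
- robot.capture(name): name is "side" or "top" or "wrist"; returns a dict with "color" (384x512x3 uint8, red, green, blue), "fx", "fy", "cx", "cy" (pixels), "rvec" (rotation vector, rad) and "tvec" (3), from world to camera coordinates, as OpenCV has them; the wrist camera has in their place "mount" (4x4, takes a point from camera to tool coordinates, whose origin is the TCP and whose axes are the flange's). Camera axes: x right, y down, z forward; pixel columns grow to the right and rows downward; lengths in mm; the calibration is good to about 2 mm. A picture is of the moment at which its call begins: read the wrist's pose just before it. There is no depth.
- robot.finish_job(): hands the job in; it is judged then, once.
The state is a dict: "time_s": time; "qpos": joint angles; "joint_velocities": joint speeds; "effort": joint torques, N m; "ee_pos": TCP position; "eef_rot": TCP orientation; "force": force on the tool from outside, world axes, zero at the start; "torque": the same for the moment, N m; "finger_gap": finger opening in mm; "grasp_force": force on a finger pad.
Only numpy, scipy, OpenCV 4.12 (cv2) and the standard library are available. Lean on these libraries where they do the work, as an engineer would, in place of code of your own. Each camera call takes 0.05 s, during which the arm holds its last target. There are 200 camera calls.

## Working session

There is one attempt and no reset: what is moved stays moved. The work goes in short steps, Python scripts to look and compute and a tool call to move; the robot and the scene stay as the last step left them, time stands still between calls to the robot, and variables do not carry over. Pictures are saved under pics/ and viewed, at most 14 in all, crops included, and the job is handed in when it is done.

Besides the shell and the picture viewer there is one more tool, called after "Emit:" as a command line: name --argument value ..., lists and objects as JSON in quotes. move_arm: Moves the arm, as the interface text tells. Its arguments: {"type":"object","properties":{"motion":{"type":"array"}},"required":["motion"]}

```bash
ls; mkdir -p pics; cat > h.py <<'E'
from station import robot
import numpy as np, cv2
def cap(n,f):
    s=robot.state(); c=robot.capture(n); cv2.imwrite(f'pics/{f}.png',c['color'][:,:,::-1]); np.save(f'pics/{f}.npy',{**c,'s':s},allow_pickle=True); return c,s
def load(f): return np.load(f'pics/{f}.npy',allow_pickle=True).item()
def ray(c,u,v):
    d=np.array([(u-c['cx'])/c['fx'],(v-c['cy'])/c['fy'],1.])
    if 'mount' in c:
        s=c['s'];M=np.array(c['mount']);R=np.array(s['eef_rot']);p=np.array(s['ee_pos'])
        return p+R@M[:3,3], R@M[:3,:3]@d
    R=cv2.Rodrigues(np.array(c['rvec'],float))[0];t=np.array(c['tvec'],float).ravel()
    return -R.T@t, R.T@d
def onz(c,u,v,z):
    o,d=ray(c,u,v); return (o+d*(z-o[2])/d[2])[:2].round(1)
E
python3 - <<'E'
from h import *
for n in('top','side','wrist'):
    c,s=cap(n,n+'0'); print({k:v for k,v in c.items() if k!='color'})
print(s)
a=[cv2.imread(f'pics/{n}0.png') for n in('top','side')]
cv2.imwrite('pics/top0b.png',cv2.resize(a[0],(800,600),interpolation=cv2.INTER_CUBIC))
E
```

```text
pics
{'fx': 406.2214482440249, 'fy': 406.2214482440249, 'cx': 256.2229958302606, 'cy': 190.45741293240334, 'rvec': array([ 2.15841053, -2.20259245,  0.08751999]), 'tvec': array([   1.66334548,  599.71915956, 1331.89190594])}
{'fx': 453.2966738359764, 'fy': 453.2966738359764, 'cx': 258.67178034108196, 'cy': 191.05683494717744, 'rvec': array([ 2.16754083, -0.16011084,  0.0754771 ]), 'tvec': array([-581.41419398,   93.32977378, 1464.90723007])}
{'fx': 340.06028884272314, 'fy': 340.06028884272314, 'cx': 260.8035895818637, 'cy': 195.09381931029267, 'mount': array([[-5.27222693e-04, -9.63701366e-01, -2.66982021e-01,
         6.70006790e+01],
       [ 9.99999464e-01, -2.70289504e-04, -9.99108647e-04,
         1.80334932e-01],
       [ 8.90679930e-04, -2.66982405e-01,  9.63700992e-01,
        -1.21650544e+02],
       [ 0.00000000e+00,  0.00000000e+00,  0.00000000e+00,
         1.00000000e+00]])}
{'time_s': 0.1, 'qpos': array([-7.27070560e+01,  7.23813859e+00, -2.32053120e+00,  8.05229270e+01,
        7.45377517e-04,  9.00000140e+01]), 'joint_velocities': array([-0.05354069, -0.08157921,  0.14139416,  0.04163571,  0.02988924,
       -0.09337808]), 'effort': array([-1.26405583e-03, -4.36902416e+01,  3.53607452e+01,  1.36120545e-02,
       -6.08314576e-05, -9.57135342e-06]), 'ee_pos': array([ 155.96543812, -500.95268538,  252.60403251]), 'eef_rot': array([[ 9.54797492e-01,  2.97256758e-01, -4.10912481e-04],
       [ 2.97257041e-01, -9.54796519e-01,  1.36362497e-03],
       [ 1.30089303e-05, -1.42413233e-03, -9.99998986e-01]]), 'force': array([ 0.37895935, -0.46037291,  1.62587197]), 'torque': array([0.06687504, 0.00528854, 0.02576698]), 'grasp_force': 0.0, 'finger_gap': 85.13578036739727}
```

View pics/top0b.png

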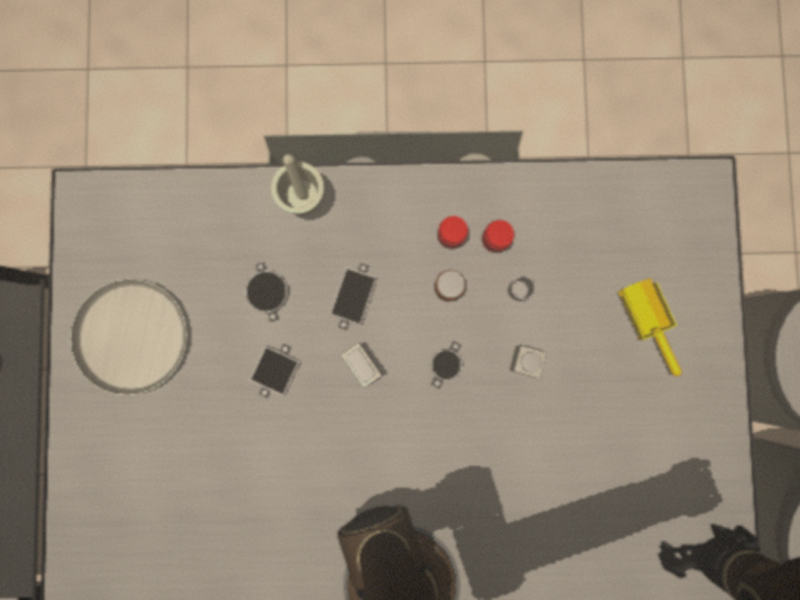

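View pics/side0.png

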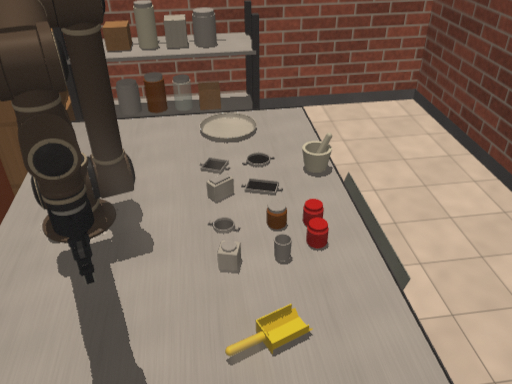

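Candidates (800-px top view): the jar is the amber-sided one with a steel lid at (451,285). The red look-alikes at (453,232) and (499,235) stay put. The others are the tumbler (521,289), square tin (529,361) and oblong tin (362,365). Holders: large round (267,291), square (275,369), oblong (353,296), small round (446,364). The crop below checks these choices.

```bash
python3 - <<'E'
from h import *
c=load('top0'); im=c['color']; g=cv2.cvtColor(im,cv2.COLOR_RGB2GRAY)
m=(g<60).astype(np.uint8); 
n,l,st,ce=cv2.connectedComponentsWithStats(m)
for i in range(1,n):
    if 150<st[i,4]<1200 and ce[i][1]<280 and ce[i][1]>110:
        ct=max(cv2.findContours((l==i).astype(np.uint8),0,cv2.CHAIN_APPROX_NONE)[0],key=len)
        r=cv2.boxPoints(cv2.minAreaRect(ct)); w=np.array([onz(c,*p,3) for p in r])
        e=[w[1]-w[0],w[2]-w[1]]
        print('holder',ce[i].round(1),onz(c,*ce[i],3),st[i,4],[(np.linalg.norm(x).round(1),np.degrees(np.arctan2(x[1],x[0])).round(1)) for x in e])
for nm,u,v,z in[('jar',450,284,72),('tum',520,287,64),('sq',531,360,70),('ob',361,364,70)]:
    print(nm,onz(c,u*.64,v*.64,z))
cv2.imwrite('pics/crop.png',cv2.resize(im[130:270,150:360,::-1],(798,532),interpolation=cv2.INTER_CUBIC))
E
```

```text
holder [ 14.1 176.9] [664.1 811.7] 232 [(np.float64(27.5), np.float64(-7.7)), (np.float64(110.6), np.float64(-100.6))]
jar [ 621.8 -113.5]
tum [ 613.4 -259.2]
sq [ 462.4 -275.3]
ob [461.3  72.8]
```

View pics/crop.png

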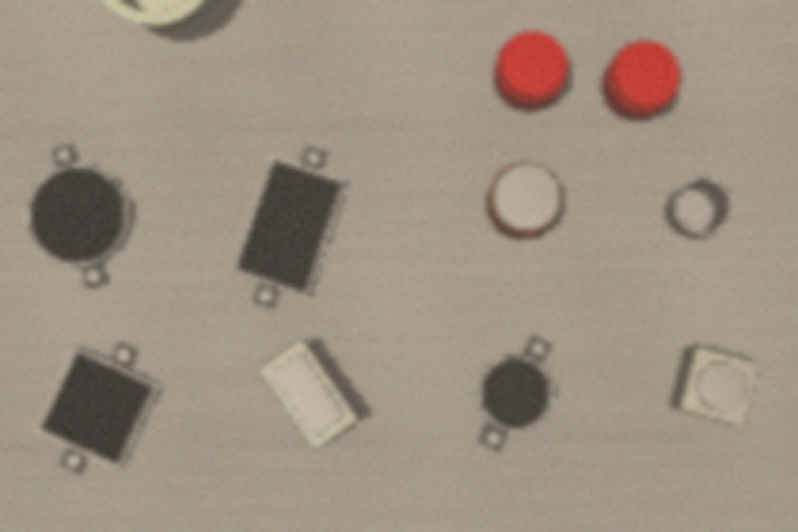

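The crop confirms the jar: steel lid and amber side at crop (525,200). The reds are separate at (532,70) and (643,78). Now measuring.

```bash
cat > meas.py <<'E'
from h import *
def rect(c,mask,z,roi):
    x0,y0,x1,y1=roi; m=np.zeros_like(mask); m[y0:y1,x0:x1]=mask[y0:y1,x0:x1]
    ct=max(cv2.findContours(m,0,cv2.CHAIN_APPROX_NONE)[0],key=cv2.contourArea)
    r=cv2.boxPoints(cv2.minAreaRect(ct)); w=np.array([onz(c,*p,z) for p in r]); M=cv2.moments(ct)
    k=(M['m10']/M['m00'],M['m01']/M['m00'])
    return onz(c,*k,z),w.mean(0).round(1),[(np.linalg.norm(x).round(0),np.degrees(np.arctan2(x[1],x[0])).round(1)) for x in (w[1]-w[0],w[2]-w[1])]
E
python3 - <<'E'
from meas import *
c=load('top0'); im=c['color']; g=cv2.cvtColor(im,cv2.COLOR_RGB2GRAY)
def roi(a,b,d,e): return [int(150+a/3.8),int(130+b/3.8),int(150+d/3.8),int(130+e/3.8)]
print(g[187,171],g[230,250],g[187,300])
dk=(g<85).astype(np.uint8)
for n,r in dict(large=(20,150,145,275),obl=(225,150,355,305),sq=(30,340,165,475),small=(470,350,565,435)).items(): print(n,rect(c,dk,3,roi(*r)))
lt=(im[:,:,2]>140).astype(np.uint8)
lt=(g>g[187,260]+12).astype(np.uint8)
for n,r in dict(obtin=(250,330,380,450),sqtin=(670,340,765,430),jar=(485,160,570,240)).items(): print(n,rect(c,lt,62 if n!='jar' else 72,roi(*r)))
E
```

```text
63 155 155
large (array([622.2, 281.5]), array([622.5, 281.7]), [(np.float64(75.0), np.float64(-91.1)), (np.float64(75.0), np.float64(179.7))])
obl (array([607.9,  92.9]), array([608.4,  93. ]), [(np.float64(98.0), np.float64(-19.2)), (np.float64(60.0), np.float64(-109.7))])
sq (array([450.5, 265. ]), array([450.8, 265.1]), [(np.float64(70.0), np.float64(-27.0)), (np.float64(70.0), np.float64(-117.4))])
small (array([ 455.8, -105.3]), array([ 456., -106.]), [(np.float64(51.0), np.float64(-91.1)), (np.float64(54.0), np.float64(178.5))])
obtin (array([458.6,  78.7]), array([459.5,  75.8]), [(np.float64(39.0), np.float64(-56.2)), (np.float64(80.0), np.float64(-145.9))])
sqtin (array([ 449.1, -250. ]), array([ 449.6, -251.2]), [(np.float64(6.0), np.float64(-90.9)), (np.float64(10.0), np.float64(177.6))])
jar (array([ 614. , -104.4]), array([ 614.6, -105.7]), [(np.float64(24.0), np.float64(-61.5)), (np.float64(36.0), np.float64(-151.8))])
```

Emit:
move_arm --motion '[{"translation": [0, 0, -0.032], "rot": [0, 0, 5.8], "gripper": 0}, {"translation": [0, 0, -0.032], "rot": [0, 0, 5.8], "gripper": 0}, {"translation": [0, 0, -0.032], "rot": [0, 0, 5.7], "gripper": 0}, {"translation": [0.0255, -0.0295, 0], "rot": [0, 0, 0], "gripper": 0}, {"translation": [0.0255, -0.0295, 0], "rot": [0, 0, 0], "gripper": 0}]'

```text
time_s: 0.57
ee_pos: [207.2, -443.4, 350.8]
eef_rot: [[1.0, -0.004, 0.001], [-0.004, -1.0, -0.003], [0.001, 0.003, -1.0]]
force: [1.3, -0.6, -0.4]
finger_gap: 85.3
grasp_force: 0.0
```

Emit:
move_arm --motion '[{"translation": [0.0255, -0.0295, 0], "rot": [0, 0, 0], "gripper": 0}, {"translation": [0.0255, -0.0295, 0], "rot": [0, 0, 0], "gripper": 0}, {"translation": [0.0255, -0.0295, 0], "rot": [0, 0, 0], "gripper": 0}, {"translation": [0.0255, -0.0295, 0], "rot": [0, 0, 0], "gripper": 0}, {"translation": [0.0255, -0.0295, 0], "rot": [0, 0, 0], "gripper": 0}]'

```text
time_s: 0.98
ee_pos: [335.2, -293.1, 349.2]
eef_rot: [[1.0, -0.001, -0.0], [-0.001, -1.0, 0.0], [-0.0, -0.0, -1.0]]
force: [0.7, -0.8, 0.4]
finger_gap: 85.7
grasp_force: 0.0
```

Emit:
move_arm --motion '[{"translation": [0.0255, -0.0295, 0], "rot": [0, 0, 0], "gripper": 0}, {"translation": [0.0255, -0.0295, 0], "rot": [0, 0, 0], "gripper": 0}, {"translation": [0.0255, -0.0295, 0], "rot": [0, 0, 0], "gripper": 0}, {"translation": [0.0255, -0.0295, 0], "rot": [0, 0, 0], "gripper": 0}, {"translation": [0.0255, -0.0295, 0], "rot": [0, 0, 0], "gripper": 0}]'

```text
time_s: 1.4
ee_pos: [462.9, -145.5, 349.2]
eef_rot: [[1.0, 0.0, -0.0], [0.0, -1.0, -0.0], [-0.0, 0.0, -1.0]]
force: [0.5, -1.2, 0.8]
finger_gap: 85.3
grasp_force: 0.0
```

Emit:
move_arm --motion '[{"translation": [0.0255, -0.0295, 0], "rot": [0, 0, 0], "gripper": 0}, {"translation": [0.0255, -0.0295, 0], "rot": [0, 0, 0], "gripper": 0}, {"translation": [0.0255, -0.0295, 0], "rot": [0, 0, 0], "gripper": 0}, {"translation": [0.0255, -0.0295, 0], "rot": [0, 0, 0], "gripper": 0}, {"translation": [0.0255, -0.0295, 0], "rot": [0, 0, 0], "gripper": 0}]'

```text
time_s: 1.82
ee_pos: [590.5, 1.7, 349.0]
eef_rot: [[1.0, 0.003, -0.0], [0.003, -1.0, 0.0], [-0.0, -0.0, -1.0]]
force: [0.7, -0.3, 1.2]
finger_gap: 85.3
grasp_force: 0.0
```

Emit:
move_arm --motion '[{"translation": [0, 0, 0], "rot": [0, 0, 0], "gripper": 0}, {"translation": [0, 0, 0], "rot": [0, 0, 0], "gripper": 0}]'

```text
time_s: 1.98
ee_pos: [590.5, 1.5, 347.5]
eef_rot: [[1.0, 0.003, -0.003], [0.003, -1.0, 0.0], [-0.003, -0.0, -1.0]]
force: [-1.0, -0.3, -0.2]
finger_gap: 85.2
grasp_force: 0.0
```

```bash
python3 - <<'E'
from h import *
c,s=cap('wrist','w1'); print(s['ee_pos'],s['eef_rot'][:,0],s['joint_velocities'].round(1))
cv2.imwrite('pics/w1b.png',cv2.resize(c['color'][:,:,::-1],(800,600),interpolation=cv2.INTER_CUBIC))
E
```

```text
[590.5482688    1.47657326 347.51560866] [ 0.99999013  0.00341786 -0.00284006] [-2.4 -2.6 -1.1  0.5 -0.4  0.2]
```

View pics/w1b.png

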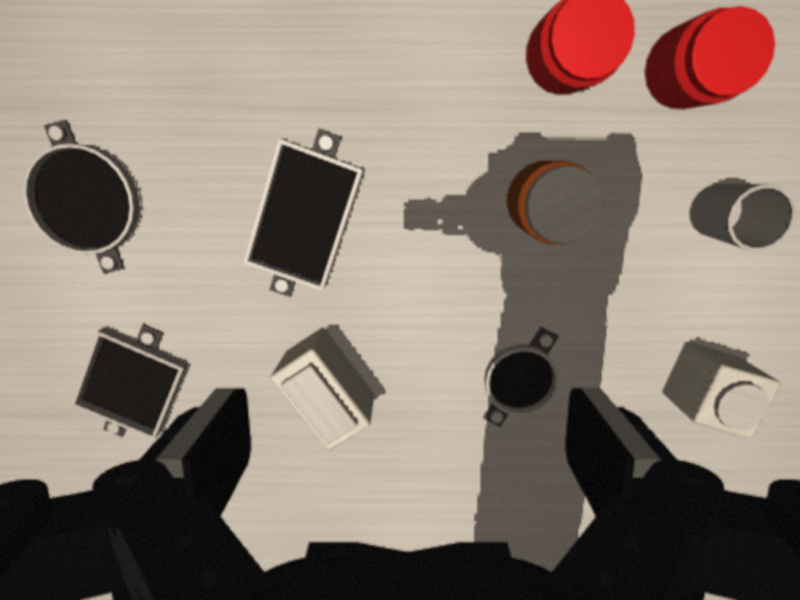

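The wrist view shows the holders' rims at large (82,197), oblong (304,215), square (131,382) and small (520,379). The container tops are jar lid (565,203), tumbler rim (760,216), oblong tin (322,399) and square tin lid (743,406).

```bash
python3 - <<'E'
from meas import *
c=load('w1')
P=lambda U,V,z: onz(c,(U+.5)*.64-.5,(V+.5)*.64-.5,z)
def show(n,pts,z):
    w=np.array([P(*p,z) for p in pts]); e=np.diff(np.vstack([w,w[:1]]),axis=0)
    print(n,w.mean(0).round(1),[(round(np.hypot(*x)),round(np.degrees(np.arctan2(x[1],x[0])),1)) for x in e])
show('large',[(27,197),(82,143),(137,198),(82,252)],13)
show('small',[(485,379),(520,344),(555,379),(520,414)],13)
show('obl',[(282,139),(364,170),(323,290),(246,262)],13)
show('sqh',[(101,329),(189,364),(155,436),(76,402)],13)
show('obtin',[(273,378),(313,350),(371,424),(331,448)],62)
show('sqtin',[(719,367),(780,383),(752,438),(695,420)],62)
print('sqlid',P(743,406,70))
show('jar',[(523,203),(565,161),(608,203),(565,244)],72)
show('tum',[(728,216),(760,184),(792,216),(760,248)],64)
im=c['color']; g=cv2.cvtColor(im,cv2.COLOR_RGB2GRAY); dk=(g<45).astype(np.uint8)
for n,r in dict(large=(10,85,90,165),obl=(150,80,240,190),sqh=(40,200,125,285),small=(300,210,365,270)).items(): print(n,rect(c,dk,3,r))
E
```

```text
large [623.  276.8] [(69, np.float64(-50.7)), (59, np.float64(-138.5)), (71, np.float64(130.5)), (61, np.float64(39.7))]
small [ 459.  -102.8] [(46, np.float64(-41.4)), (49, np.float64(-134.8)), (47, np.float64(139.8)), (50, np.float64(44.2))]
obl [607.6  90.6] [(71, np.float64(-110.1)), (110, np.float64(159.6)), (71, np.float64(69.4)), (109, np.float64(-20.1))]
sqh [453.4 259.4] [(83, np.float64(-113.9)), (84, np.float64(151.3)), (78, np.float64(63.1)), (80, np.float64(-25.6))]
obtin [460.4  72.8] [(42, np.float64(-54.2)), (81, np.float64(-145.3)), (42, np.float64(123.6)), (79, np.float64(35.1))]
sqtin [ 460.  -274.2] [(55, np.float64(-105.0)), (53, np.float64(164.5)), (54, np.float64(71.7)), (50, np.float64(-14.5))]
sqlid [ 460.8 -274.7]
jar [ 625.  -114.2] [(41, np.float64(-43.6)), (45, np.float64(-131.1)), (42, np.float64(136.2)), (45, np.float64(47.8))]
tum [ 615.  -264.4] [(31, np.float64(-39.9)), (37, np.float64(-129.5)), (32, np.float64(141.1)), (37, np.float64(49.5))]
large (array([622. , 284.3]), array([621.1, 284.2]), [(np.float64(78.0), np.float64(-50.5)), (np.float64(81.0), np.float64(-138.4))])
obl (array([609.2,  93.5]), array([607.7,  94.4]), [(np.float64(102.0), np.float64(-21.7)), (np.float64(63.0), np.float64(-107.5))])
sqh (array([448.7, 267.5]), array([447.9, 267.8]), [(np.float64(69.0), np.float64(-29.1)), (np.float64(73.0), np.float64(-115.8))])
small (array([ 454.4, -106.3]), array([ 454.3, -106.4]), [(np.float64(57.0), np.float64(-89.9)), (np.float64(56.0), np.float64(-175.6))])
```

Emit:
move_arm --motion '[{"translation": [-0.0325, -0.0179, 0], "rot": [0, 0, 0], "gripper": 0}, {"translation": [-0.0325, -0.0179, 0], "rot": [0, 0, 0], "gripper": 0}, {"translation": [-0.0325, -0.0179, 0], "rot": [0, 0, 0], "gripper": 0}, {"translation": [-0.0325, -0.0179, 0], "rot": [0, 0, 0], "gripper": 0}]'

```text
time_s: 2.37
ee_pos: [457.1, 30.8, 350.1]
eef_rot: [[0.999, 0.051, -0.001], [0.051, -0.998, 0.029], [-0.0, -0.029, -1.0]]
force: [0.1, 0.3, 0.8]
finger_gap: 85.3
grasp_force: 0.0
```

Emit:
move_arm --motion '[{"translation": [0, 0, 0.041], "rot": [0, 0, -6.9], "gripper": 0}, {"translation": [0, 0, 0.041], "rot": [0, 0, -6.9], "gripper": 0}, {"translation": [0, 0, 0.041], "rot": [0, 0, -6.9], "gripper": 0}, {"translation": [0, 0, 0.041], "rot": [0, 0, -6.9], "gripper": 0}, {"translation": [0, 0, 0.041], "rot": [0, 0, -6.9], "gripper": 0}]'

```text
time_s: 2.78
ee_pos: [458.0, 36.3, 144.3]
eef_rot: [[0.791, 0.612, 0.001], [0.611, -0.791, 0.029], [0.018, -0.022, -1.0]]
force: [1.3, -0.1, 0.4]
finger_gap: 85.4
grasp_force: 0.0
```

Emit:
move_arm --motion '[{"translation": [0, 0, 0], "rot": [0, 0, 0], "gripper": 0}, {"translation": [0, 0, 0], "rot": [0, 0, 0], "gripper": 0}]'

```text
time_s: 2.95
ee_pos: [456.8, 36.5, 144.4]
eef_rot: [[0.796, 0.605, -0.006], [0.605, -0.796, 0.028], [0.013, -0.026, -1.0]]
force: [0.8, 0.9, -0.3]
finger_gap: 85.0
grasp_force: 0.0
```

```bash
python3 - <<'E'
from h import *
c,s=cap('wrist','w2'); print(s['ee_pos'],s['eef_rot'].round(3).tolist())
E
```

```text
[456.82142502  36.47141556 144.39255522] [[0.796, 0.605, -0.006], [0.605, -0.796, 0.028], [0.013, -0.026, -1.0]]
```

View pics/w2.png

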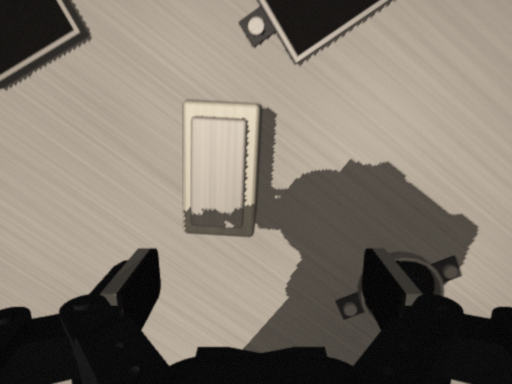

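The close view shows the oblong tin's top face at corners (183,101), (261,104), (254,236) and (184,233). The arm stopped short of its target and slightly tilted, so I'll write a helper that works out the remaining correction.

```bash
cat > go.py <<'E'
# usage: go.py x y z yaw nrot ntrans : rotate first (n rows), then translate in the new tool frame
import sys; from h import *
from scipy.spatial.transform import Rotation as Ro
x,y,z,yaw=map(float,sys.argv[1:5])
s=robot.state(); R=np.array(s['eef_rot']);p=np.array(s['ee_pos']); a=np.radians(yaw)
T=np.array([[np.cos(a),np.sin(a),0],[np.sin(a),-np.cos(a),0],[0,0,-1]])
rv=np.degrees(Ro.from_matrix(R.T@T).as_rotvec()); d=T.T@(np.array([x,y,z])-p)
print('t',round(s['time_s'],2),'at',p.round(1),'yaw',np.degrees(np.arctan2(R[1,0],R[0,0])).round(1),'q',s['qpos'].round(0),'gap',round(s['finger_gap'],1),'F',round(s['grasp_force']))
print('rotvec',rv.round(2),'rows>=%.1f'%(np.linalg.norm(rv)/7.16),'trans mm (new tool)',d.round(1),'rows>=%.1f'%(np.linalg.norm(d)/41.7))
E
python3 - <<'E'
from h import *
c=load('w2'); w=np.array([onz(c,*p,62) for p in[(183,101),(261,104),(254,236),(184,233)]]);print(w.mean(0),w)
e=w[1]-w[2]+w[0]-w[3];print(np.degrees(np.arctan2(e[1],e[0])))
E
python3 go.py 460 73 144 35
```

```text
[461.175  74.   ] [[482.1 115.8]
 [508.3  78.4]
 [440.2  32.4]
 [414.1  69.4]]
34.173075637939625
t 3.0 at [459.1  36.7 146.9] yaw 37.2 q [  4.   2. -22.  67.   2. 146.] gap 85.4 F 0
rotvec [-1.35 -0.94  2.25] rows>=0.4 trans mm (new tool) [ 21.5 -29.2   2.9] rows>=0.9
```

The stop came from the joint 6 limit (q6 = 180 + q1 − yaw), so the remaining yaws will stay between q1 and q1+180.

```bash
python3 go.py 461 73.5 144 34.2
```

```text
t 3.0 at [459.1  36.7 146.9] yaw 37.2 q [  4.   2. -22.  67.   2. 146.] gap 85.4 F 0
rotvec [-1.35 -0.94  3.05] rows>=0.5 trans mm (new tool) [ 22.2 -29.3   2.9] rows>=0.9
```

Emit:
move_arm --motion '[{"translation": [0, 0, 0], "rot": [-1.35, -0.94, 3.05], "gripper": 0}, {"translation": [0.011, -0.0147, 0.002], "rot": [0, 0, 0], "gripper": 0}, {"translation": [0.011, -0.0147, 0.002], "rot": [0, 0, 0], "gripper": 0}, {"translation": [0, 0, 0], "rot": [0, 0, 0], "gripper": 0}, {"translation": [0, 0, 0], "rot": [0, 0, 0], "gripper": 0}]'

```text
time_s: 3.42
ee_pos: [462.6, 74.6, 144.5]
eef_rot: [[0.825, 0.565, 0.004], [0.565, -0.825, 0.001], [0.004, 0.002, -1.0]]
force: [0.5, 0.3, -0.2]
finger_gap: 85.3
grasp_force: 0.0
```

```bash
python3 go.py 461 73.5 36 34.2
```

```text
t 3.42 at [462.6  74.6 144.5] yaw 34.4 q [  9.   2. -21.  66.  -0. 155.] gap 85.3 F 0
rotvec [ 0.11 -0.22  0.23] rows>=0.0 trans mm (new tool) [ -2.    0.  108.5] rows>=2.6
```

Emit:
move_arm --motion '[{"translation": [-0.002, 0, 0.03], "rot": [0, 0, 0], "gripper": 0}, {"translation": [0, 0, 0.03], "rot": [0, 0, 0], "gripper": 0}, {"translation": [0, 0, 0.026], "rot": [0, 0, 0], "gripper": 0}, {"translation": [0, 0, 0.017], "rot": [0, 0, 0], "gripper": 0}, {"translation": [0, 0, 0.005], "rot": [0, 0, 0], "gripper": 0}]'

```text
time_s: 3.83
ee_pos: [458.5, 72.1, 32.3]
eef_rot: [[0.826, 0.564, -0.002], [0.564, -0.826, -0.001], [-0.002, -0.001, -1.0]]
force: [-0.5, -0.5, 0.0]
finger_gap: 85.8
grasp_force: 0.0
```

Emit:
move_arm --motion '[{"translation": [0, 0, 0], "rot": [0, 0, 0], "gripper": 255}, {"translation": [0, 0, 0], "rot": [0, 0, 0], "gripper": 255}, {"translation": [0, 0, 0], "rot": [0, 0, 0], "gripper": 255}, {"translation": [0, 0, 0], "rot": [0, 0, 0], "gripper": 255}, {"translation": [0, 0, 0], "rot": [0, 0, 0], "gripper": 255}]'

```text
time_s: 4.25
ee_pos: [460.5, 73.2, 35.2]
eef_rot: [[0.825, 0.566, 0.003], [0.566, -0.825, 0.0], [0.002, 0.001, -1.0]]
force: [0.3, -0.7, 5.7]
finger_gap: 45.2
grasp_force: 62.3
```

Emit:
move_arm --motion '[{"translation": [0, 0, 0], "rot": [0, 0, 0], "gripper": 255}, {"translation": [0, 0, 0], "rot": [0, 0, 0], "gripper": 255}]'

```text
time_s: 4.42
ee_pos: [460.4, 73.2, 35.2]
eef_rot: [[0.825, 0.566, 0.003], [0.566, -0.825, 0.0], [0.002, 0.001, -1.0]]
force: [0.7, -0.9, 5.6]
finger_gap: 45.7
grasp_force: 62.3
```

Emit:
move_arm --motion '[{"translation": [0, 0, -0.01], "rot": [0, 0, 0], "gripper": 255}, {"translation": [0, 0, -0.025], "rot": [0, 0, 0], "gripper": 255}, {"translation": [0, 0, -0.03], "rot": [0, 0, 0], "gripper": 255}, {"translation": [0, 0, -0.015], "rot": [0, 0, -4], "gripper": 255}, {"translation": [0, 0, 0], "rot": [0, 0, -6.8], "gripper": 255}]'

```text
time_s: 4.83
ee_pos: [461.2, 73.5, 118.1]
eef_rot: [[0.701, 0.713, 0.006], [0.713, -0.701, 0.001], [0.005, 0.003, -1.0]]
force: [-0.1, 0.5, -1.8]
finger_gap: 45.7
grasp_force: 61.7
```

Emit:
move_arm --motion '[{"translation": [0, 0, 0], "rot": [0, 0, -6.9], "gripper": 255}, {"translation": [0, 0, 0], "rot": [0, 0, -6.9], "gripper": 255}, {"translation": [0, 0, 0], "rot": [0, 0, -6.9], "gripper": 255}, {"translation": [0, 0, 0], "rot": [0, 0, -6.9], "gripper": 255}, {"translation": [0, 0, 0], "rot": [0, 0, -6.9], "gripper": 255}]'

```text
time_s: 5.25
ee_pos: [458.9, 73.1, 114.2]
eef_rot: [[0.172, 0.985, -0.0], [0.985, -0.172, 0.0], [0.0, -0.0, -1.0]]
force: [-0.3, -1.1, -2.3]
finger_gap: 44.9
grasp_force: 61.7
```

Emit:
move_arm --motion '[{"translation": [0, 0, 0], "rot": [0, 0, -6.9], "gripper": 255}, {"translation": [0, 0, 0], "rot": [0, 0, -6.9], "gripper": 255}, {"translation": [0, 0, 0], "rot": [0, 0, -6.9], "gripper": 255}, {"translation": [0, 0, 0], "rot": [0, 0, -6.9], "gripper": 255}, {"translation": [0, 0, 0], "rot": [0, 0, -6.9], "gripper": 255}]'

```text
time_s: 5.67
ee_pos: [458.9, 73.1, 114.2]
eef_rot: [[-0.416, 0.909, -0.0], [0.909, 0.416, 0.0], [0.0, -0.0, -1.0]]
force: [0.1, 0.2, -1.9]
finger_gap: 45.4
grasp_force: 61.7
```

Emit:
move_arm --motion '[{"translation": [0, 0, 0], "rot": [0, 0, -6.9], "gripper": 255}, {"translation": [0, 0, 0], "rot": [0, 0, -6.9], "gripper": 255}, {"translation": [0, 0, 0], "rot": [0, 0, -6.9], "gripper": 255}, {"translation": [0, 0, 0], "rot": [0, 0, -6.9], "gripper": 255}, {"translation": [0, 0, 0], "rot": [0, 0, -6.9], "gripper": 255}]'

```text
time_s: 6.08
ee_pos: [458.9, 73.1, 114.2]
eef_rot: [[-0.858, 0.513, -0.001], [0.513, 0.858, 0.0], [0.0, -0.0, -1.0]]
force: [0.9, 0.6, -2.0]
finger_gap: 45.5
grasp_force: 61.7
```

Emit:
move_arm --motion '[{"translation": [0, 0, 0], "rot": [0, 0, -6.9], "gripper": 255}, {"translation": [0, 0, 0], "rot": [0, 0, -4], "gripper": 255}, {"translation": [0, 0, 0], "rot": [0, 0, 0], "gripper": 255}, {"translation": [0, 0, 0], "rot": [0, 0, 0], "gripper": 255}]'

```text
time_s: 6.42
ee_pos: [459.0, 73.1, 113.9]
eef_rot: [[-0.937, 0.35, -0.001], [0.35, 0.937, 0.0], [0.001, -0.0, -1.0]]
force: [0.1, 0.1, -2.2]
finger_gap: 45.3
grasp_force: 61.7
```

```bash
python3 go.py 608 92 115 159.7
```

```text
t 6.42 at [459.   73.1 113.9] yaw 159.5 q [  9.   3. -25.  62.   0.  29.] gap 45.3 F 62
rotvec [-0.   -0.03 -0.16] rows>=0.0 trans mm (new tool) [-133.2   69.4   -1.1] rows>=3.6
```

Emit:
move_arm --motion '[{"translation": [-0.02, 0.0104, 0], "rot": [0, 0, 0], "gripper": 255}, {"translation": [-0.037, 0.0192, 0], "rot": [0, 0, 0], "gripper": 255}, {"translation": [-0.037, 0.0193, 0], "rot": [0, 0, 0], "gripper": 255}, {"translation": [-0.027, 0.0141, 0], "rot": [0, 0, 0], "gripper": 255}, {"translation": [-0.0122, 0.0064, 0], "rot": [0, 0, 0], "gripper": 255}]'

```text
time_s: 6.83
ee_pos: [611.6, 92.3, 112.9]
eef_rot: [[-0.937, 0.35, 0.001], [0.35, 0.937, 0.0], [-0.001, 0.001, -1.0]]
force: [0.3, 0.4, -1.6]
finger_gap: 45.5
grasp_force: 61.8
```

Emit:
move_arm --motion '[{"translation": [0, 0, 0], "rot": [0, 0, 0], "gripper": 255}, {"translation": [0, 0, 0.02], "rot": [0, 0, 0], "gripper": 255}, {"translation": [0, 0, 0.02], "rot": [0, 0, 0], "gripper": 255}, {"translation": [0, 0, 0], "rot": [0, 0, 0], "gripper": 255}, {"translation": [0, 0, 0], "rot": [0, 0, 0], "gripper": 255}]'

```text
time_s: 7.25
ee_pos: [606.0, 91.6, 72.3]
eef_rot: [[-0.937, 0.348, -0.004], [0.348, 0.937, -0.0], [0.004, -0.002, -1.0]]
force: [0.2, -0.8, -1.7]
finger_gap: 45.5
grasp_force: 61.9
```

```bash
python3 go.py 608 92 39 159.7;python3 - <<'E'
from h import *
c,s=cap('wrist','w3'); c,s=cap('side','s3')
a=cv2.imread('pics/w3.png'); b=cv2.imread('pics/s3.png')[130:240,180:340]
b=cv2.resize(b,None,fx=2.5,fy=2.5); cv2.imwrite('pics/m3.png',np.vstack([cv2.resize(a,(400,300)),b]))
E
```

```text
t 7.25 at [606.   91.6  72.3] yaw 159.6 q [ 9. 20. -9. 61.  0. 29.] gap 45.5 F 62
rotvec [-0.11 -0.23 -0.09] rows>=0.0 trans mm (new tool) [-1.7  1.1 33.3] rows>=0.8
```

View pics/m3.png

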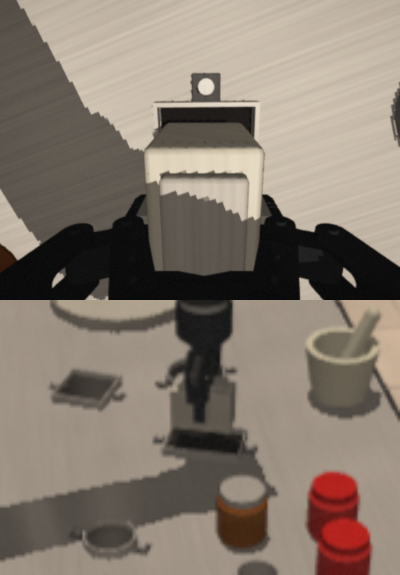

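The tin sits centred and square over the oblong holder: rim x 153–262, tin 147–265. Lowering it now.

Emit:
move_arm --motion '[{"translation": [-0.0015, 0.001, 0.012], "rot": [0, 0, 0], "gripper": 255}, {"translation": [0, 0, 0.01], "rot": [0, 0, 0], "gripper": 255}, {"translation": [0, 0, 0.006], "rot": [0, 0, 0], "gripper": 255}, {"translation": [0, 0, 0.002], "rot": [0, 0, 0], "gripper": 255}, {"translation": [0, 0, 0.001], "rot": [0, 0, 0], "gripper": 255}]'

```text
time_s: 7.77
ee_pos: [608.9, 92.2, 41.0]
eef_rot: [[-0.938, 0.348, -0.003], [0.348, 0.938, -0.0], [0.002, -0.001, -1.0]]
force: [-0.1, -0.6, -1.4]
finger_gap: 45.5
grasp_force: 61.9
```

Emit:
move_arm --motion '[{"translation": [0, 0, 0.001], "rot": [0, 0, 0], "gripper": 255}, {"translation": [0, 0, 0], "rot": [0, 0, 0], "gripper": 255}]'

```text
time_s: 7.93
ee_pos: [609.6, 92.3, 41.0]
eef_rot: [[-0.938, 0.347, -0.001], [0.347, 0.938, 0.0], [0.001, -0.0, -1.0]]
force: [-0.6, 0.3, -3.3]
finger_gap: 45.4
grasp_force: 61.9
```

Contact is expected at about 38.2, so I'll step down until the force rises.

Emit:
move_arm --motion '[{"translation": [0, 0, 0.001], "rot": [0, 0, 0], "gripper": 255}, {"translation": [0, 0, 0.001], "rot": [0, 0, 0], "gripper": 255}, {"translation": [0, 0, 0], "rot": [0, 0, 0], "gripper": 255}]'

```text
time_s: 8.18
ee_pos: [609.6, 92.3, 39.0]
eef_rot: [[-0.938, 0.348, -0.001], [0.348, 0.938, 0.0], [0.001, -0.0, -1.0]]
force: [-0.5, 0.3, -2.5]
finger_gap: 45.2
grasp_force: 61.9
```

Emit:
move_arm --motion '[{"translation": [0, 0, 0.0007], "rot": [0, 0, 0], "gripper": 255}, {"translation": [0, 0, 0], "rot": [0, 0, 0], "gripper": 255}]'

```text
time_s: 8.35
ee_pos: [609.6, 92.3, 38.3]
eef_rot: [[-0.938, 0.348, -0.001], [0.348, 0.938, 0.0], [0.001, -0.0, -1.0]]
force: [0.3, -0.8, -2.0]
finger_gap: 45.6
grasp_force: 62.0
```

Emit:
move_arm --motion '[{"translation": [0, 0, 0.0006], "rot": [0, 0, 0], "gripper": 255}, {"translation": [0, 0, 0], "rot": [0, 0, 0], "gripper": 255}]'

```text
time_s: 8.52
ee_pos: [609.6, 92.3, 38.3]
eef_rot: [[-0.938, 0.347, -0.001], [0.347, 0.938, 0.0], [0.001, -0.0, -1.0]]
force: [-2.4, -1.0, 3.6]
finger_gap: 45.4
grasp_force: 62.4
```

Emit:
move_arm --motion '[{"translation": [0, 0, 0.0006], "rot": [0, 0, 0], "gripper": 255}, {"translation": [0, 0, 0], "rot": [0, 0, 0], "gripper": 255}]'

```text
time_s: 8.68
ee_pos: [609.6, 92.2, 38.3]
eef_rot: [[-0.938, 0.348, -0.0], [0.348, 0.938, 0.0], [0.0, 0.0, -1.0]]
force: [-2.5, -1.1, 6.6]
finger_gap: 45.7
grasp_force: 63.1
```

Contact came at 38.3, which matches. Releasing and rising.

Emit:
move_arm --motion '[{"translation": [0, 0, 0], "rot": [0, 0, 0], "gripper": 0}, {"translation": [0, 0, 0], "rot": [0, 0, 0], "gripper": 0}, {"translation": [0, 0, 0], "rot": [0, 0, 0], "gripper": 0}, {"translation": [0, 0, 0], "rot": [0, 0, 0], "gripper": 0}, {"translation": [0, 0, -0.015], "rot": [0, 0, 0], "gripper": 0}]'

```text
time_s: 9.1
ee_pos: [607.7, 92.0, 49.2]
eef_rot: [[-0.938, 0.347, -0.006], [0.348, 0.938, -0.001], [0.005, -0.003, -1.0]]
force: [0.4, 0.6, -0.9]
finger_gap: 85.4
grasp_force: 0.0
```

Emit:
move_arm --motion '[{"translation": [0, 0, -0.035], "rot": [0, 0, 0], "gripper": 0}, {"translation": [0, 0, -0.035], "rot": [0, 0, 0], "gripper": 0}, {"translation": [0, 0, -0.022], "rot": [0, 0, -6.8], "gripper": 0}, {"translation": [0, 0, 0], "rot": [0, 0, -6.8], "gripper": 0}, {"translation": [0, 0, 0], "rot": [0, 0, -6.8], "gripper": 0}]'

```text
time_s: 9.52
ee_pos: [610.9, 92.5, 146.4]
eef_rot: [[-1.0, -0.007, 0.003], [-0.007, 1.0, 0.001], [-0.003, 0.001, -1.0]]
force: [0.1, -0.0, -0.6]
finger_gap: 85.1
grasp_force: 0.0
```

Emit:
move_arm --motion '[{"translation": [-0.003, -0.04, 0], "rot": [0, 0, 0], "gripper": 0}, {"translation": [-0.003, -0.041, 0], "rot": [0, 0, 0], "gripper": 0}, {"translation": [-0.003, -0.041, 0], "rot": [0, 0, 0], "gripper": 0}, {"translation": [-0.003, -0.041, 0], "rot": [0, 0, 0], "gripper": 0}, {"translation": [-0.003, -0.041, 0], "rot": [0, 0, 0], "gripper": 0}]'

```text
time_s: 9.93
ee_pos: [624.8, -113.4, 144.0]
eef_rot: [[-1.0, -0.002, -0.001], [-0.002, 1.0, 0.0], [0.001, 0.0, -1.0]]
force: [0.8, 0.3, -0.2]
finger_gap: 85.2
grasp_force: 0.0
```

Emit:
move_arm --motion '[{"translation": [0, 0, 0], "rot": [0, 0, 0], "gripper": 0}, {"translation": [0, 0, 0], "rot": [0, 0, 0], "gripper": 0}]'

```text
time_s: 10.1
ee_pos: [624.7, -114.1, 143.6]
eef_rot: [[-1.0, 0.003, -0.002], [0.003, 1.0, 0.0], [0.002, 0.0, -1.0]]
force: [-0.3, 0.3, 0.3]
finger_gap: 85.3
grasp_force: 0.0
```

```bash
python3 go.py 624 -114 36 180;python3 - <<'E'
from h import *
c,s=cap('wrist','w4'); c,s=cap('side','s4')
a=cv2.imread('pics/w4.png'); b=cv2.imread('pics/s4.png')[130:240,180:340]
b=cv2.resize(b,None,fx=1.25,fy=1.25); A=cv2.resize(a,(500,375)); A=np.vstack([A,cv2.copyMakeBorder(b,0,0,0,300,0)]); cv2.imwrite('pics/m4.png',A)
E
```

```text
t 10.1 at [ 624.7 -114.1  143.6] yaw 179.8 q [-10.  20.   1.  70.  -0. -10.] gap 85.3 F 0
rotvec [ 0.01 -0.09 -0.17] rows>=0.0 trans mm (new tool) [7.000e-01 1.000e-01 1.076e+02] rows>=2.6
```

View pics/m4.png

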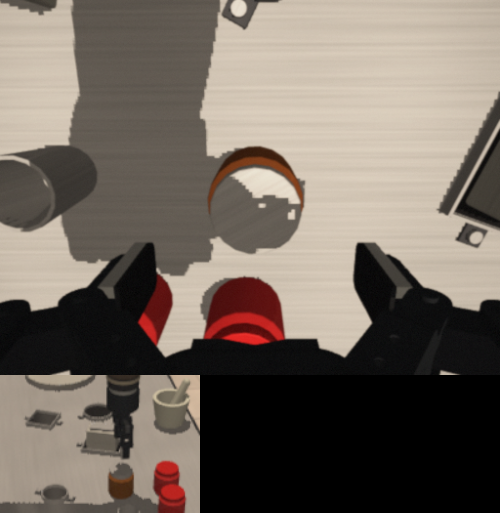

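The jar lid centre is at about (256,207), level with the jaw centre line (255). The oblong tin stands in its holder in the side view.

Emit:
move_arm --motion '[{"translation": [0, 0, 0.03], "rot": [0, 0, 0], "gripper": 0}, {"translation": [0, 0, 0.03], "rot": [0, 0, 0], "gripper": 0}, {"translation": [0, 0, 0.026], "rot": [0, 0, 0], "gripper": 0}, {"translation": [0, 0, 0.016], "rot": [0, 0, 0], "gripper": 0}, {"translation": [0, 0, 0.006], "rot": [0, 0, 0], "gripper": 0}]'

```text
time_s: 10.62
ee_pos: [622.9, -109.4, 32.8]
eef_rot: [[-1.0, -0.004, -0.006], [-0.004, 1.0, 0.001], [0.006, 0.001, -1.0]]
force: [-0.8, 0.7, -0.2]
finger_gap: 85.8
grasp_force: 0.0
```

Emit:
move_arm --motion '[{"translation": [0, 0, 0], "rot": [0, 0, 0], "gripper": 255}, {"translation": [0, 0, 0], "rot": [0, 0, 0], "gripper": 255}, {"translation": [0, 0, 0], "rot": [0, 0, 0], "gripper": 255}, {"translation": [0, 0, 0], "rot": [0, 0, 0], "gripper": 255}, {"translation": [0, 0, 0], "rot": [0, 0, 0], "gripper": 255}]'

```text
time_s: 11.03
ee_pos: [625.6, -111.4, 37.4]
eef_rot: [[-1.0, -0.002, 0.001], [-0.002, 1.0, 0.0], [-0.001, 0.0, -1.0]]
force: [0.5, 2.0, 2.6]
finger_gap: 62.5
grasp_force: 66.3
```

Emit:
move_arm --motion '[{"translation": [0, 0, -0.01], "rot": [0, 0, 0], "gripper": 255}, {"translation": [0, 0, -0.03], "rot": [0, 0, 0], "gripper": 255}, {"translation": [0, 0, -0.04], "rot": [0, 0, 0], "gripper": 255}, {"translation": [0, 0, -0.04], "rot": [0, 0, 0], "gripper": 255}, {"translation": [0, 0, -0.02], "rot": [0, 0, 0], "gripper": 255}]'

```text
time_s: 11.45
ee_pos: [626.0, -112.0, 182.3]
eef_rot: [[-1.0, -0.001, 0.005], [-0.001, 1.0, -0.001], [-0.005, -0.001, -1.0]]
force: [1.0, 0.1, -2.7]
finger_gap: 62.0
grasp_force: 66.8
```

```bash
python3 go.py 621.5 280.5 176 180
```

```text
t 11.45 at [ 626.  -112.   182.3] yaw -179.9 q [-10.  19.   4.  75.  -0. -10.] gap 62.0 F 67
rotvec [-0.07  0.28  0.06] rows>=0.0 trans mm (new tool) [  4.5 392.5   6.3] rows>=9.4
```

Emit:
move_arm --motion '[{"translation": [0.0035, 0.015, 0], "rot": [0, 0, 0], "gripper": 255}, {"translation": [0, 0.03, 0], "rot": [0, 0, 0], "gripper": 255}, {"translation": [0, 0.039, 0], "rot": [0, 0, 0], "gripper": 255}, {"translation": [0, 0.039, 0], "rot": [0, 0, 0], "gripper": 255}, {"translation": [0, 0.039, 0], "rot": [0, 0, 0], "gripper": 255}]'

```text
time_s: 11.87
ee_pos: [620.0, 52.0, 175.2]
eef_rot: [[-1.0, -0.0, -0.003], [-0.0, 1.0, 0.0], [0.003, 0.0, -1.0]]
force: [1.0, -0.3, -3.3]
finger_gap: 62.1
grasp_force: 66.6
```

Emit:
move_arm --motion '[{"translation": [0, 0.039, 0], "rot": [0, 0, 0], "gripper": 255}, {"translation": [0, 0.039, 0], "rot": [0, 0, 0], "gripper": 255}, {"translation": [0, 0.039, 0], "rot": [0, 0, 0], "gripper": 255}, {"translation": [0, 0.039, 0], "rot": [0, 0, 0], "gripper": 255}, {"translation": [0, 0.039, 0], "rot": [0, 0, 0], "gripper": 255}]'

```text
time_s: 12.28
ee_pos: [619.5, 247.5, 175.0]
eef_rot: [[-1.0, -0.001, -0.003], [-0.001, 1.0, -0.001], [0.003, -0.001, -1.0]]
force: [0.9, -0.1, -2.9]
finger_gap: 62.5
grasp_force: 66.6
```

Emit:
move_arm --motion '[{"translation": [0, 0.025, 0], "rot": [0, 0, 0], "gripper": 255}, {"translation": [0, 0.0105, 0.01], "rot": [0, 0, 0], "gripper": 255}, {"translation": [0, 0, 0.03], "rot": [0, 0, 0], "gripper": 255}, {"translation": [0, 0, 0.03], "rot": [0, 0, 0], "gripper": 255}, {"translation": [0, 0, 0.015], "rot": [0, 0, 0], "gripper": 255}]'

```text
time_s: 12.7
ee_pos: [618.1, 280.2, 85.9]
eef_rot: [[-1.0, -0.002, -0.007], [-0.002, 1.0, -0.003], [0.007, -0.003, -1.0]]
force: [-0.9, -0.0, -3.3]
finger_gap: 62.4
grasp_force: 66.6
```

Emit:
move_arm --motion '[{"translation": [0, 0, 0], "rot": [0, 0, 0], "gripper": 255}, {"translation": [0, 0, 0], "rot": [0, 0, 0], "gripper": 255}, {"translation": [0, 0, 0], "rot": [0, 0, 0], "gripper": 255}]'

```text
time_s: 12.95
ee_pos: [621.1, 280.7, 92.0]
eef_rot: [[-1.0, -0.001, -0.0], [-0.001, 1.0, 0.0], [0.0, 0.0, -1.0]]
force: [0.2, 0.2, -3.7]
finger_gap: 62.5
grasp_force: 66.6
```

```bash
python3 go.py 621.5 280.5 39.5 180;python3 - <<'E'
from h import *
c,s=cap('wrist','w5'); c,s=cap('side','s5')
a=cv2.imread('pics/w5.png'); b=cv2.imread('pics/s5.png')[110:240,180:340]
b=cv2.resize(b,None,fx=2,fy=2); A=cv2.resize(a,(400,300)); A=np.vstack([A,cv2.copyMakeBorder(b,0,0,0,80,0)]); cv2.imwrite('pics/m5.png',A)
E
```

```text
t 12.95 at [621.1 280.7  92. ] yaw -180.0 q [24. 26.  3. 67.  0. 24.] gap 62.5 F 67
rotvec [ 0.02 -0.02  0.05] rows>=0.0 trans mm (new tool) [-0.4 -0.2 52.5] rows>=1.3
```

View pics/m5.png

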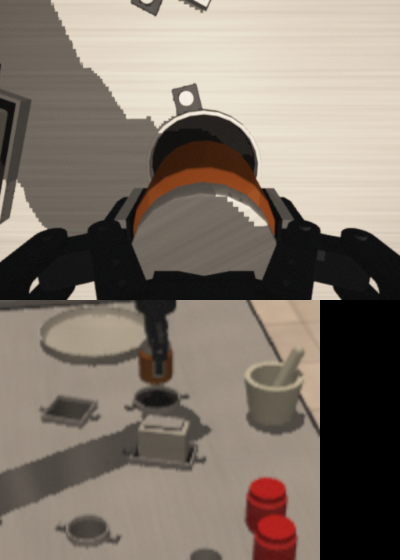

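The jar and the large holder share the centre line (u≈204), and the oblong tin sits properly in its holder. Lowering the jar.

Emit:
move_arm --motion '[{"translation": [0, 0, 0.015], "rot": [0, 0, 0], "gripper": 255}, {"translation": [0, 0, 0.018], "rot": [0, 0, 0], "gripper": 255}, {"translation": [0, 0, 0.01], "rot": [0, 0, 0], "gripper": 255}, {"translation": [0, 0, 0.004], "rot": [0, 0, 0], "gripper": 255}, {"translation": [0, 0, 0.001], "rot": [0, 0, 0], "gripper": 255}]'

```text
time_s: 13.47
ee_pos: [620.6, 280.6, 42.8]
eef_rot: [[-1.0, -0.001, -0.002], [-0.001, 1.0, -0.0], [0.002, -0.0, -1.0]]
force: [0.6, -1.0, -2.3]
finger_gap: 62.0
grasp_force: 66.7
```

Emit:
move_arm --motion '[{"translation": [0, 0, 0], "rot": [0, 0, 0], "gripper": 255}, {"translation": [0, 0, 0.001], "rot": [0, 0, 0], "gripper": 255}, {"translation": [0, 0, 0], "rot": [0, 0, 0], "gripper": 255}, {"translation": [0, 0, 0.001], "rot": [0, 0, 0], "gripper": 255}, {"translation": [0, 0, 0], "rot": [0, 0, 0], "gripper": 255}]'

```text
time_s: 13.88
ee_pos: [621.0, 280.9, 41.5]
eef_rot: [[-1.0, -0.001, -0.0], [-0.001, 1.0, 0.0], [0.0, 0.0, -1.0]]
force: [-0.3, -0.7, -2.2]
finger_gap: 62.0
grasp_force: 66.7
```

Emit:
move_arm --motion '[{"translation": [0, 0, 0.0007], "rot": [0, 0, 0], "gripper": 255}, {"translation": [0, 0, 0], "rot": [0, 0, 0], "gripper": 255}]'

```text
time_s: 14.05
ee_pos: [620.9, 280.8, 40.5]
eef_rot: [[-1.0, -0.001, -0.001], [-0.001, 1.0, 0.0], [0.001, 0.0, -1.0]]
force: [0.2, 1.2, -2.5]
finger_gap: 62.3
grasp_force: 66.9
```

Emit:
move_arm --motion '[{"translation": [0, 0, 0.0006], "rot": [0, 0, 0], "gripper": 255}, {"translation": [0, 0, 0], "rot": [0, 0, 0], "gripper": 255}]'

```text
time_s: 14.22
ee_pos: [620.9, 280.8, 40.5]
eef_rot: [[-1.0, -0.001, -0.0], [-0.001, 1.0, 0.0], [0.0, 0.0, -1.0]]
force: [-1.0, -1.2, 3.5]
finger_gap: 62.3
grasp_force: 67.3
```

Emit:
move_arm --motion '[{"translation": [0, 0, 0.0006], "rot": [0, 0, 0], "gripper": 255}, {"translation": [0, 0, 0], "rot": [0, 0, 0], "gripper": 255}]'

```text
time_s: 14.38
ee_pos: [621.0, 280.8, 40.5]
eef_rot: [[-1.0, -0.001, -0.0], [-0.001, 1.0, 0.0], [0.0, 0.0, -1.0]]
force: [-3.2, -1.1, 6.7]
finger_gap: 62.0
grasp_force: 67.7
```

Emit:
move_arm --motion '[{"translation": [0, 0, 0.0006], "rot": [0, 0, 0], "gripper": 255}, {"translation": [0, 0, 0], "rot": [0, 0, 0], "gripper": 255}]'

```text
time_s: 14.55
ee_pos: [620.9, 280.8, 40.5]
eef_rot: [[-1.0, -0.001, 0.0], [-0.001, 1.0, 0.0], [-0.0, 0.0, -1.0]]
force: [-4.0, -1.5, 10.0]
finger_gap: 62.4
grasp_force: 68.1
```

Emit:
move_arm --motion '[{"translation": [0, 0, 0], "rot": [0, 0, 0], "gripper": 0}, {"translation": [0, 0, 0], "rot": [0, 0, 0], "gripper": 0}, {"translation": [0, 0, 0], "rot": [0, 0, 0], "gripper": 0}, {"translation": [0, 0, 0], "rot": [0, 0, 0], "gripper": 0}, {"translation": [0, 0, -0.01], "rot": [0, 0, 0], "gripper": 0}]'

```text
time_s: 14.97
ee_pos: [619.6, 280.3, 46.4]
eef_rot: [[-1.0, -0.001, -0.005], [-0.001, 1.0, -0.002], [0.005, -0.002, -1.0]]
force: [-0.7, 0.3, -0.2]
finger_gap: 85.4
grasp_force: 0.0
```

Emit:
move_arm --motion '[{"translation": [0, 0, -0.03], "rot": [0, 0, 0], "gripper": 0}, {"translation": [0, 0, -0.04], "rot": [0, 0, 0], "gripper": 0}, {"translation": [0, 0, -0.035], "rot": [0, 0, 0], "gripper": 0}, {"translation": [0, -0.02, 0], "rot": [0, 0, 0], "gripper": 0}, {"translation": [0, -0.04, 0], "rot": [0, 0, 0], "gripper": 0}]'

```text
time_s: 15.38
ee_pos: [622.6, 224.2, 157.5]
eef_rot: [[-1.0, -0.006, 0.005], [-0.006, 1.0, 0.004], [-0.005, 0.004, -1.0]]
force: [0.2, -0.2, -0.8]
finger_gap: 85.4
grasp_force: 0.0
```

Emit:
move_arm --motion '[{"translation": [0, -0.04, 0], "rot": [0, 0, 0], "gripper": 0}, {"translation": [0, -0.04, 0], "rot": [0, 0, 0], "gripper": 0}, {"translation": [0, -0.04, 0], "rot": [0, 0, 0], "gripper": 0}, {"translation": [0, -0.04, 0], "rot": [0, 0, 0], "gripper": 0}, {"translation": [0, -0.04, 0], "rot": [0, 0, 0], "gripper": 0}]'

```text
time_s: 15.8
ee_pos: [621.0, 19.0, 154.5]
eef_rot: [[-1.0, -0.001, -0.0], [-0.001, 1.0, 0.0], [0.0, 0.0, -1.0]]
force: [1.7, 1.1, -0.7]
finger_gap: 85.6
grasp_force: 0.0
```

Emit:
move_arm --motion '[{"translation": [0.001, -0.04, 0], "rot": [0, 0, 0], "gripper": 0}, {"translation": [0.001, -0.04, 0], "rot": [0, 0, 0], "gripper": 0}, {"translation": [0.001, -0.04, 0], "rot": [0, 0, 0], "gripper": 0}, {"translation": [0.001, -0.04, 0], "rot": [0, 0, 0], "gripper": 0}, {"translation": [0.001, -0.04, 0], "rot": [0, 0, 0], "gripper": 0}]'

```text
time_s: 16.22
ee_pos: [616.2, -181.2, 154.5]
eef_rot: [[-1.0, -0.001, -0.0], [-0.001, 1.0, -0.0], [0.0, -0.0, -1.0]]
force: [0.9, 0.2, 0.3]
finger_gap: 85.2
grasp_force: 0.0
```

Emit:
move_arm --motion '[{"translation": [0.001, -0.04, 0], "rot": [0, 0, 0], "gripper": 0}, {"translation": [0, -0.03, 0], "rot": [0, 0, 0], "gripper": 0}, {"translation": [0, -0.012, 0], "rot": [0, 0, 0], "gripper": 0}, {"translation": [0, 0, 0], "rot": [0, 0, 0], "gripper": 0}, {"translation": [0, 0, 0], "rot": [0, 0, 0], "gripper": 0}]'

```text
time_s: 16.63
ee_pos: [615.4, -261.4, 153.7]
eef_rot: [[-1.0, -0.0, -0.001], [-0.0, 1.0, 0.001], [0.001, 0.001, -1.0]]
force: [-0.2, 0.0, -0.1]
finger_gap: 85.5
grasp_force: 0.0
```

```bash
python3 go.py 614.5 -262.5 36 180;python3 - <<'E'
from h import *
c,s=cap('wrist','w6'); c,s=cap('side','s6')
a=cv2.imread('pics/w6.png'); b=cv2.imread('pics/s6.png')[110:270,180:340]
b=cv2.resize(b,None,fx=1.7,fy=1.7); A=np.vstack([a,cv2.copyMakeBorder(b[:216],0,0,0,512-b.shape[1],0)]); cv2.imwrite('pics/m6.png',A)
E
```

```text
t 16.63 at [ 615.4 -261.4  153.7] yaw -180.0 q [-23.  24.   7.  73.   0. -23.] gap 85.5 F 0
rotvec [ 0.04 -0.06  0.  ] rows>=0.0 trans mm (new tool) [  0.9  -1.1 117.7] rows>=2.8
```

View pics/m6.png

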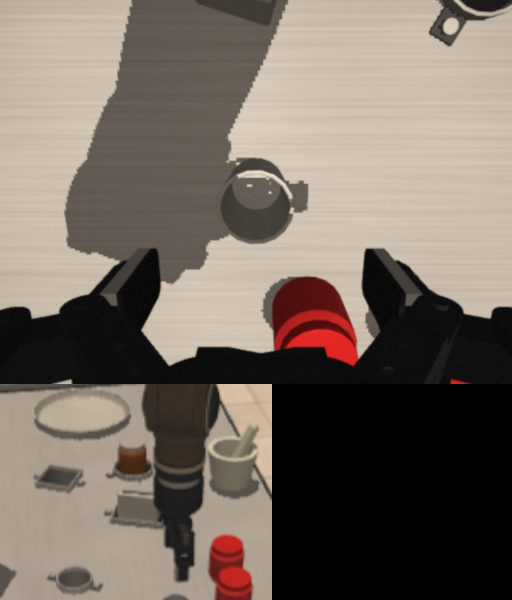

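The tumbler rim is at (256,207), 5 px (about 3 mm) off the jaw centre line. The jar stands in its holder.

Emit:
move_arm --motion '[{"translation": [0.001, -0.0025, 0.03], "rot": [0, 0, 0], "gripper": 0}, {"translation": [0, 0, 0.035], "rot": [0, 0, 0], "gripper": 0}, {"translation": [0, 0, 0.03], "rot": [0, 0, 0], "gripper": 0}, {"translation": [0, 0, 0.018], "rot": [0, 0, 0], "gripper": 0}, {"translation": [0, 0, 0.004], "rot": [0, 0, 0], "gripper": 0}]'

```text
time_s: 17.15
ee_pos: [612.4, -260.7, 32.5]
eef_rot: [[-1.0, -0.004, -0.007], [-0.004, 1.0, 0.003], [0.007, 0.003, -1.0]]
force: [-0.2, -0.4, 0.4]
finger_gap: 85.6
grasp_force: 0.0
```

Emit:
move_arm --motion '[{"translation": [0, 0, 0], "rot": [0, 0, 0], "gripper": 0}, {"translation": [0, 0, 0], "rot": [0, 0, 0], "gripper": 255}, {"translation": [0, 0, 0], "rot": [0, 0, 0], "gripper": 255}, {"translation": [0, 0, 0], "rot": [0, 0, 0], "gripper": 255}, {"translation": [0, 0, 0], "rot": [0, 0, 0], "gripper": 255}]'

```text
time_s: 17.57
ee_pos: [615.8, -264.3, 39.1]
eef_rot: [[-1.0, -0.001, 0.003], [-0.001, 1.0, -0.002], [-0.003, -0.002, -1.0]]
force: [-0.0, -0.2, 5.1]
finger_gap: 49.1
grasp_force: 60.9
```

Emit:
move_arm --motion '[{"translation": [0, 0, 0], "rot": [0, 0, 0], "gripper": 255}, {"translation": [0, 0, 0], "rot": [0, 0, 0], "gripper": 255}, {"translation": [0, 0, 0], "rot": [0, 0, 0], "gripper": 255}]'

```text
time_s: 17.82
ee_pos: [615.7, -264.3, 39.1]
eef_rot: [[-1.0, -0.001, 0.003], [-0.001, 1.0, -0.001], [-0.003, -0.001, -1.0]]
force: [0.3, 0.1, 6.0]
finger_gap: 49.0
grasp_force: 60.9
```

Emit:
move_arm --motion '[{"translation": [0, 0, -0.01], "rot": [0, 0, 0], "gripper": 255}, {"translation": [0, 0, -0.03], "rot": [0, 0, 0], "gripper": 255}, {"translation": [0, 0, -0.03], "rot": [0, 0, 0], "gripper": 255}, {"translation": [0, 0, -0.01], "rot": [0, 0, 0], "gripper": 255}, {"translation": [0.012, 0.012, 0], "rot": [0, 0, 0], "gripper": 255}]'

```text
time_s: 18.23
ee_pos: [605.8, -254.0, 121.1]
eef_rot: [[-1.0, 0.0, 0.007], [-0.0, 1.0, -0.004], [-0.007, -0.004, -1.0]]
force: [-0.0, 0.2, -0.7]
finger_gap: 49.3
grasp_force: 62.2
```

Emit:
move_arm --motion '[{"translation": [0.027, 0.027, 0], "rot": [0, 0, 0], "gripper": 255}, {"translation": [0.027, 0.027, 0], "rot": [0, 0, 0], "gripper": 255}, {"translation": [0.027, 0.027, 0], "rot": [0, 0, 0], "gripper": 255}, {"translation": [0.027, 0.027, 0], "rot": [0, 0, 0], "gripper": 255}, {"translation": [0.025, 0.025, 0], "rot": [0, 0, 0], "gripper": 255}]'

```text
time_s: 18.65
ee_pos: [467.5, -117.7, 116.8]
eef_rot: [[-1.0, -0.001, -0.001], [-0.001, 1.0, 0.0], [0.001, 0.0, -1.0]]
force: [0.6, 0.7, -1.1]
finger_gap: 48.8
grasp_force: 62.2
```

Emit:
move_arm --motion '[{"translation": [0.015, 0.015, 0], "rot": [0, 0, 0], "gripper": 255}, {"translation": [0, 0, 0.01], "rot": [0, 0, 0], "gripper": 255}, {"translation": [0, 0, 0.015], "rot": [0, 0, 0], "gripper": 255}, {"translation": [0, 0, 0], "rot": [0, 0, 0], "gripper": 255}, {"translation": [0, 0, 0], "rot": [0, 0, 0], "gripper": 255}]'

```text
time_s: 19.07
ee_pos: [454.0, -104.0, 91.5]
eef_rot: [[-1.0, -0.001, -0.002], [-0.001, 1.0, 0.0], [0.002, 0.0, -1.0]]
force: [0.5, 0.3, -0.8]
finger_gap: 49.1
grasp_force: 62.2
```

```bash
python3 go.py 456 -104.5 43 180;python3 - <<'E'
from h import *
c,s=cap('wrist','w7')
E
```

```text
t 19.07 at [ 454.  -104.    91.5] yaw -179.9 q [-13.   4. -26.  60.  -0. -13.] gap 49.1 F 62
rotvec [ 0.01 -0.13  0.06] rows>=0.0 trans mm (new tool) [-2.  -0.5 48.5] rows>=1.2
```

View pics/w7.png

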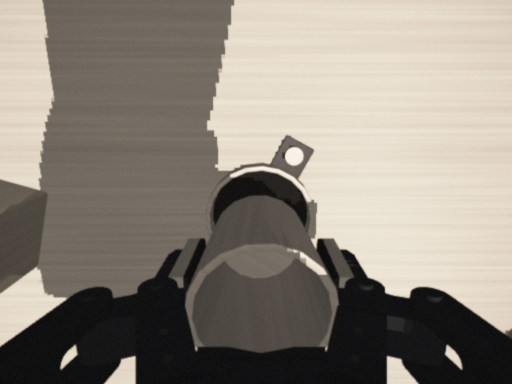

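The holder rim is centred at u≈260 and the tumbler at 262. Checking fore and aft with the rim's far edge at (261,166).

```bash
python3 - <<'E'
from h import *
c=load('w7'); print(onz(c,261,166,13)+[34,0], onz(c,209,210,13), onz(c,313,210,13))
E
```

```text
[ 457.1 -104.1] [ 450.7 -136.2] [450.6 -71.9]
```

Emit:
move_arm --motion '[{"translation": [-0.001, 0, 0.01], "rot": [0, 0, 0], "gripper": 255}, {"translation": [0, 0, 0.012], "rot": [0, 0, 0], "gripper": 255}, {"translation": [0, 0, 0], "rot": [0, 0, 0], "gripper": 255}, {"translation": [0, 0, 0], "rot": [0, 0, 0], "gripper": 255}]'

```text
time_s: 19.45
ee_pos: [455.0, -104.0, 69.2]
eef_rot: [[-1.0, -0.001, -0.003], [-0.001, 1.0, 0.0], [0.003, 0.0, -1.0]]
force: [-0.2, -0.5, -0.5]
finger_gap: 49.6
grasp_force: 62.2
```

Emit:
move_arm --motion '[{"translation": [-0.0015, 0, 0.01], "rot": [0, 0, 0], "gripper": 255}, {"translation": [0, 0, 0.009], "rot": [0, 0, 0], "gripper": 255}, {"translation": [0, 0, 0.004], "rot": [0, 0, 0], "gripper": 255}, {"translation": [0, 0, 0.0015], "rot": [0, 0, 0], "gripper": 255}, {"translation": [0, 0, 0.001], "rot": [0, 0, 0], "gripper": 255}]'

```text
time_s: 19.87
ee_pos: [456.4, -103.8, 43.7]
eef_rot: [[-1.0, -0.001, -0.002], [-0.001, 1.0, 0.0], [0.002, 0.0, -1.0]]
force: [0.1, -0.3, -1.6]
finger_gap: 49.2
grasp_force: 62.2
```

Emit:
move_arm --motion '[{"translation": [0, 0, 0.0006], "rot": [0, 0, 0], "gripper": 255}, {"translation": [0, 0, 0], "rot": [0, 0, 0], "gripper": 255}, {"translation": [0, 0, 0.0006], "rot": [0, 0, 0], "gripper": 255}, {"translation": [0, 0, 0], "rot": [0, 0, 0], "gripper": 255}]'

```text
time_s: 20.2
ee_pos: [456.9, -103.9, 43.3]
eef_rot: [[-1.0, -0.001, -0.001], [-0.001, 1.0, -0.0], [0.001, -0.0, -1.0]]
force: [0.2, 0.6, -0.5]
finger_gap: 49.1
grasp_force: 62.2
```

Emit:
move_arm --motion '[{"translation": [0, 0, 0.0006], "rot": [0, 0, 0], "gripper": 255}, {"translation": [0, 0, 0], "rot": [0, 0, 0], "gripper": 255}]'

```text
time_s: 20.37
ee_pos: [456.8, -103.9, 42.5]
eef_rot: [[-1.0, -0.001, -0.001], [-0.001, 1.0, -0.0], [0.001, -0.0, -1.0]]
force: [0.2, 0.0, -1.6]
finger_gap: 48.9
grasp_force: 62.2
```

Emit:
move_arm --motion '[{"translation": [0, 0, 0.0006], "rot": [0, 0, 0], "gripper": 255}, {"translation": [0, 0, 0], "rot": [0, 0, 0], "gripper": 255}]'

```text
time_s: 20.53
ee_pos: [456.9, -104.0, 42.1]
eef_rot: [[-1.0, -0.001, -0.001], [-0.001, 1.0, -0.0], [0.001, -0.0, -1.0]]
force: [0.0, -0.5, 2.3]
finger_gap: 49.0
grasp_force: 62.1
```

Emit:
move_arm --motion '[{"translation": [0, 0, 0.0006], "rot": [0, 0, 0], "gripper": 255}, {"translation": [0, 0, 0], "rot": [0, 0, 0], "gripper": 255}]'

```text
time_s: 20.7
ee_pos: [457.0, -104.0, 42.0]
eef_rot: [[-1.0, -0.001, -0.0], [-0.001, 1.0, -0.0], [0.0, -0.0, -1.0]]
force: [-2.0, 0.5, 5.8]
finger_gap: 49.1
grasp_force: 62.0
```

Emit:
move_arm --motion '[{"translation": [0, 0, 0], "rot": [0, 0, 0], "gripper": 0}, {"translation": [0, 0, 0], "rot": [0, 0, 0], "gripper": 0}, {"translation": [0, 0, 0], "rot": [0, 0, 0], "gripper": 0}, {"translation": [0, 0, 0], "rot": [0, 0, 0], "gripper": 0}, {"translation": [0, 0, -0.01], "rot": [0, 0, 0], "gripper": 0}]'

```text
time_s: 21.12
ee_pos: [455.4, -103.6, 49.9]
eef_rot: [[-1.0, -0.001, -0.004], [-0.001, 1.0, 0.001], [0.004, 0.001, -1.0]]
force: [0.2, -0.5, -0.9]
finger_gap: 85.6
grasp_force: 0.0
```

Emit:
move_arm --motion '[{"translation": [0, 0, -0.03], "rot": [0, 0, 0], "gripper": 0}, {"translation": [0, 0, -0.04], "rot": [0, 0, 0], "gripper": 0}, {"translation": [0, 0, -0.025], "rot": [0, 0, 0], "gripper": 0}, {"translation": [0, -0.02, 0], "rot": [0, 0, 0], "gripper": 0}, {"translation": [-0.001, -0.04, 0], "rot": [0, 0, 0], "gripper": 0}]'

```text
time_s: 21.53
ee_pos: [459.3, -162.6, 149.5]
eef_rot: [[-1.0, -0.006, 0.004], [-0.006, 1.0, -0.0], [-0.004, -0.0, -1.0]]
force: [0.9, 0.2, -0.6]
finger_gap: 85.5
grasp_force: 0.0
```

Emit:
move_arm --motion '[{"translation": [-0.001, -0.04, 0], "rot": [0, 0, 0], "gripper": 0}, {"translation": [-0.001, -0.04, 0], "rot": [0, 0, 0], "gripper": 0}, {"translation": [-0.001, -0.03, 0], "rot": [0, 0, 4.8], "gripper": 0}, {"translation": [0, 0, 0], "rot": [0, 0, 4.8], "gripper": 0}, {"translation": [0, 0, 0], "rot": [0, 0, 4.9], "gripper": 0}]'

```text
time_s: 21.95
ee_pos: [460.8, -275.9, 146.6]
eef_rot: [[-0.967, 0.256, -0.001], [0.256, 0.967, -0.0], [0.001, -0.0, -1.0]]
force: [1.0, 0.0, 0.0]
finger_gap: 85.8
grasp_force: 0.0
```

Emit:
move_arm --motion '[{"translation": [0, 0, 0], "rot": [0, 0, 0], "gripper": 0}, {"translation": [0, 0, 0], "rot": [0, 0, 0], "gripper": 0}, {"translation": [0, 0, 0], "rot": [0, 0, 0], "gripper": 0}]'

```text
time_s: 22.2
ee_pos: [461.1, -273.7, 146.6]
eef_rot: [[-0.969, 0.247, -0.001], [0.247, 0.969, -0.0], [0.001, -0.0, -1.0]]
force: [-0.1, -0.2, 0.5]
finger_gap: 85.3
grasp_force: 0.0
```

```bash
python3 go.py 461 -274.5 36 165.5;python3 - <<'E'
from h import *
c,s=cap('wrist','w8'); c,s=cap('side','s8')
a=cv2.imread('pics/w8.png'); b=cv2.imread('pics/s8.png')[110:270,180:340]
b=cv2.resize(b,None,fx=1.35,fy=1.35); A=np.vstack([a,cv2.copyMakeBorder(b[:216],0,0,0,512-b.shape[1],0)]); cv2.imwrite('pics/m8.png',A)
E
```

```text
t 22.2 at [ 461.1 -273.7  146.6] yaw 165.7 q [-31.  10. -13.  68.  -0. -16.] gap 85.3 F 0
rotvec [-0.02 -0.05  0.21] rows>=0.0 trans mm (new tool) [-1.000e-01 -8.000e-01  1.106e+02] rows>=2.7
```

View pics/m8.png

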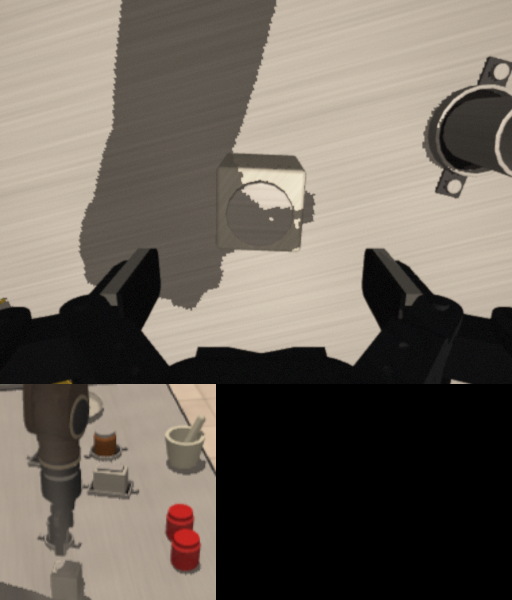

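The square tin is centred at (261,210) with its edges square to the jaws. The tumbler stands in its holder at upper right.

Emit:
move_arm --motion '[{"translation": [0, -0.0005, 0.03], "rot": [0, 0, 0], "gripper": 0}, {"translation": [0, 0, 0.035], "rot": [0, 0, 0], "gripper": 0}, {"translation": [0, 0, 0.027], "rot": [0, 0, 0], "gripper": 0}, {"translation": [0, 0, 0.014], "rot": [0, 0, 0], "gripper": 0}, {"translation": [0, 0, 0.004], "rot": [0, 0, 0], "gripper": 0}]'

```text
time_s: 22.72
ee_pos: [459.1, -272.9, 33.4]
eef_rot: [[-0.969, 0.248, -0.005], [0.248, 0.969, 0.003], [0.006, 0.001, -1.0]]
force: [0.5, 0.4, -0.4]
finger_gap: 85.0
grasp_force: 0.0
```

Emit:
move_arm --motion '[{"translation": [0, 0, 0], "rot": [0, 0, 0], "gripper": 0}, {"translation": [0, 0, 0], "rot": [0, 0, 0], "gripper": 255}, {"translation": [0, 0, 0], "rot": [0, 0, 0], "gripper": 255}, {"translation": [0, 0, 0], "rot": [0, 0, 0], "gripper": 255}, {"translation": [0, 0, 0], "rot": [0, 0, 0], "gripper": 255}]'

```text
time_s: 23.13
ee_pos: [462.1, -275.1, 38.2]
eef_rot: [[-0.968, 0.249, 0.002], [0.249, 0.968, -0.002], [-0.002, -0.001, -1.0]]
force: [-0.2, 0.2, 6.7]
finger_gap: 55.4
grasp_force: 63.6
```

Emit:
move_arm --motion '[{"translation": [0, 0, 0], "rot": [0, 0, 0], "gripper": 255}, {"translation": [0, 0, 0], "rot": [0, 0, 0], "gripper": 255}]'

```text
time_s: 23.3
ee_pos: [462.1, -275.1, 38.2]
eef_rot: [[-0.968, 0.249, 0.002], [0.249, 0.968, -0.002], [-0.003, -0.001, -1.0]]
force: [-0.3, 1.7, 6.8]
finger_gap: 55.7
grasp_force: 63.6
```

Emit:
move_arm --motion '[{"translation": [0, 0, -0.01], "rot": [0, 0, 0], "gripper": 255}, {"translation": [0, 0, -0.03], "rot": [0, 0, 0], "gripper": 255}, {"translation": [0, 0, -0.04], "rot": [0, 0, 0], "gripper": 255}, {"translation": [0, 0, -0.04], "rot": [0, 0, 4], "gripper": 255}, {"translation": [0, 0, -0.03], "rot": [0, 0, 4], "gripper": 255}]'

```text
time_s: 23.72
ee_pos: [461.1, -274.5, 190.2]
eef_rot: [[-0.923, 0.385, 0.001], [0.385, 0.923, -0.001], [-0.001, -0.001, -1.0]]
force: [1.3, -1.0, -0.3]
finger_gap: 55.6
grasp_force: 63.2
```

Emit:
move_arm --motion '[{"translation": [0, 0, 0], "rot": [0, 0, 4], "gripper": 255}, {"translation": [0, 0, 0], "rot": [0, 0, 0], "gripper": 255}, {"translation": [0, 0, 0], "rot": [0, 0, 0], "gripper": 255}]'

```text
time_s: 23.97
ee_pos: [460.7, -274.3, 186.5]
eef_rot: [[-0.896, 0.443, -0.001], [0.443, 0.896, -0.0], [0.001, -0.001, -1.0]]
force: [0.1, 0.3, -1.5]
finger_gap: 55.6
grasp_force: 63.4
```

```bash
python3 go.py 451 264 186 153.2
```

```text
t 23.97 at [ 460.7 -274.3  186.5] yaw 153.7 q [-31.   9.  -9.  72.  -0.  -4.] gap 55.6 F 63
rotvec [-0.03 -0.05  0.48] rows>=0.1 trans mm (new tool) [251.4 476.1   0.5] rows>=12.9
```

Emit:
move_arm --motion '[{"translation": [0, 0, 0], "rot": [0, 0, 0.5], "gripper": 255}, {"translation": [0.0084, 0.0159, 0], "rot": [0, 0, 0], "gripper": 255}, {"translation": [0.0163, 0.031, 0], "rot": [0, 0, 0], "gripper": 255}, {"translation": [0.01775, 0.0336, 0], "rot": [0, 0, 0], "gripper": 255}, {"translation": [0.01775, 0.0336, 0], "rot": [0, 0, 0], "gripper": 255}]'

```text
time_s: 24.38
ee_pos: [457.8, -144.2, 184.6]
eef_rot: [[-0.891, 0.454, -0.004], [0.454, 0.891, 0.001], [0.004, -0.001, -1.0]]
force: [0.9, 0.4, -1.9]
finger_gap: 55.8
grasp_force: 63.4
```

Emit:
move_arm --motion '[{"translation": [0.01775, 0.0336, 0], "rot": [0, 0, 0], "gripper": 255}, {"translation": [0.01775, 0.0336, 0], "rot": [0, 0, 0], "gripper": 255}, {"translation": [0.01775, 0.0336, 0], "rot": [0, 0, 0], "gripper": 255}, {"translation": [0.01775, 0.0336, 0], "rot": [0, 0, 0], "gripper": 255}, {"translation": [0.01775, 0.0336, 0], "rot": [0, 0, 0], "gripper": 255}]'

```text
time_s: 24.8
ee_pos: [454.6, 46.2, 185.0]
eef_rot: [[-0.892, 0.452, -0.004], [0.452, 0.892, -0.0], [0.003, -0.002, -1.0]]
force: [0.8, 0.6, -0.9]
finger_gap: 55.5
grasp_force: 63.4
```

Emit:
move_arm --motion '[{"translation": [0.01775, 0.0336, 0], "rot": [0, 0, 0], "gripper": 255}, {"translation": [0.01775, 0.0336, 0], "rot": [0, 0, 0], "gripper": 255}, {"translation": [0.01775, 0.0336, 0], "rot": [0, 0, 0], "gripper": 255}, {"translation": [0.01775, 0.0336, 0], "rot": [0, 0, 0], "gripper": 255}, {"translation": [0.0173, 0.0327, 0], "rot": [0, 0, 0], "gripper": 255}]'

```text
time_s: 25.22
ee_pos: [451.7, 235.2, 184.9]
eef_rot: [[-0.892, 0.452, -0.003], [0.452, 0.892, -0.001], [0.002, -0.003, -1.0]]
force: [0.8, -0.0, -2.5]
finger_gap: 55.8
grasp_force: 63.4
```

Emit:
move_arm --motion '[{"translation": [0.0093, 0.0177, 0], "rot": [0, 0, 0], "gripper": 255}, {"translation": [0.0049, 0.0092, 0.01], "rot": [0, 0, 0], "gripper": 255}, {"translation": [0, 0, 0.03], "rot": [0, 0, 0], "gripper": 255}, {"translation": [0, 0, 0.035], "rot": [0, 0, 0], "gripper": 255}, {"translation": [0, 0, 0.02], "rot": [0, 0, 0], "gripper": 255}]'

```text
time_s: 25.63
ee_pos: [450.1, 262.5, 86.5]
eef_rot: [[-0.892, 0.452, -0.006], [0.452, 0.892, -0.003], [0.004, -0.006, -1.0]]
force: [-0.7, -1.2, -1.5]
finger_gap: 55.9
grasp_force: 63.6
```

Emit:
move_arm --motion '[{"translation": [0, 0, 0], "rot": [0, 0, 0], "gripper": 255}, {"translation": [0, 0, 0], "rot": [0, 0, 0], "gripper": 255}, {"translation": [0, 0, 0], "rot": [0, 0, 0], "gripper": 255}]'

```text
time_s: 25.88
ee_pos: [452.7, 263.6, 91.9]
eef_rot: [[-0.891, 0.453, -0.001], [0.453, 0.891, 0.0], [0.001, -0.0, -1.0]]
force: [0.3, 0.7, -1.3]
finger_gap: 55.6
grasp_force: 63.6
```

```bash
python3 go.py 451 264 42 153.2;python3 - <<'E'
from h import *
c,s=cap('wrist','w9')
E
```

```text
t 25.88 at [452.7 263.6  91.9] yaw 153.0 q [ 30.  10. -20.  60.   0.  57.] gap 55.6 F 64
rotvec [-0.02 -0.04 -0.16] rows>=0.0 trans mm (new tool) [ 1.7 -0.5 49.9] rows>=1.2
```

View pics/w9.png

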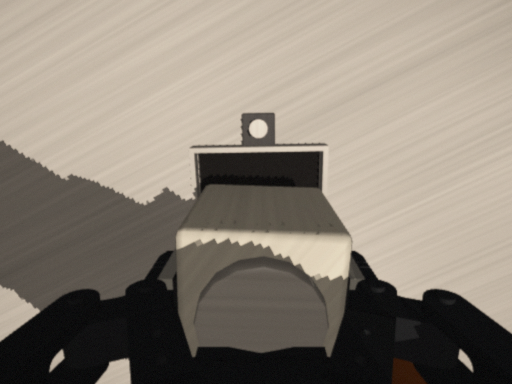

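The holder's back rim runs from (191,148) to (327,145), and the tin's lower edge is centred near u=264. Computing the offset.

```bash
python3 - <<'E'
from h import *
c=load('w9'); R=c['s']['eef_rot']; p=c['s']['ee_pos']
f=lambda u,v,z:(R.T@(np.append(onz(c,u,v,z),z)-p))[:2].round(1)
print('back rim in tool xy (outer, want x=+41,y sym):',f(191,148,13),f(327,145,13))
print('tin lower back edge (want +28):',f(206,186,54),f(325,187,54))
E
```

```text
back rim in tool xy (outer, want x=+41,y sym): [ 41.3 -41.6] [43.  38.5]
tin lower back edge (want +28): [ 28.5 -27. ] [27.9 30.5]
```

Emit:
move_arm --motion '[{"translation": [0.001, -0.002, 0.01], "rot": [0, 0, -1], "gripper": 255}, {"translation": [0, 0, 0.018], "rot": [0, 0, 0], "gripper": 255}, {"translation": [0, 0, 0.012], "rot": [0, 0, 0], "gripper": 255}, {"translation": [0, 0, 0.005], "rot": [0, 0, 0], "gripper": 255}, {"translation": [0, 0, 0.002], "rot": [0, 0, 0], "gripper": 255}]'

```text
time_s: 26.35
ee_pos: [450.2, 262.3, 43.8]
eef_rot: [[-0.899, 0.437, -0.002], [0.437, 0.899, -0.0], [0.001, -0.001, -1.0]]
force: [-0.0, -0.5, -1.7]
finger_gap: 55.7
grasp_force: 63.6
```

Emit:
move_arm --motion '[{"translation": [0, 0, 0], "rot": [0, 0, 0], "gripper": 255}, {"translation": [0, 0, 0.0006], "rot": [0, 0, 0], "gripper": 255}, {"translation": [0, 0, 0], "rot": [0, 0, 0], "gripper": 255}]'

```text
time_s: 26.6
ee_pos: [451.1, 263.0, 44.5]
eef_rot: [[-0.899, 0.437, 0.0], [0.437, 0.899, 0.001], [0.0, 0.001, -1.0]]
force: [0.1, 0.4, -0.9]
finger_gap: 55.7
grasp_force: 63.6
```

Emit:
move_arm --motion '[{"translation": [0, 0, 0.0006], "rot": [0, 0, 0], "gripper": 255}, {"translation": [0, 0, 0], "rot": [0, 0, 0], "gripper": 255}]'

```text
time_s: 26.77
ee_pos: [450.8, 262.8, 43.5]
eef_rot: [[-0.899, 0.437, -0.0], [0.437, 0.899, 0.0], [0.001, 0.0, -1.0]]
force: [-0.1, 0.1, -1.3]
finger_gap: 56.2
grasp_force: 63.6
```

Emit:
move_arm --motion '[{"translation": [0, 0, 0.001], "rot": [0, 0, 0], "gripper": 255}, {"translation": [0, 0, 0.0007], "rot": [0, 0, 0], "gripper": 255}, {"translation": [0, 0, 0], "rot": [0, 0, 0], "gripper": 255}]'

```text
time_s: 27.02
ee_pos: [450.5, 262.7, 41.3]
eef_rot: [[-0.899, 0.437, -0.001], [0.437, 0.899, 0.0], [0.001, -0.0, -1.0]]
force: [0.2, -0.5, -1.2]
finger_gap: 55.4
grasp_force: 63.7
```

Emit:
move_arm --motion '[{"translation": [0, 0, 0.0006], "rot": [0, 0, 0], "gripper": 255}, {"translation": [0, 0, 0], "rot": [0, 0, 0], "gripper": 255}]'

```text
time_s: 27.18
ee_pos: [450.5, 262.7, 41.3]
eef_rot: [[-0.899, 0.437, -0.001], [0.437, 0.899, 0.0], [0.001, -0.0, -1.0]]
force: [-1.2, -0.7, 3.4]
finger_gap: 55.5
grasp_force: 64.2
```

Emit:
move_arm --motion '[{"translation": [0, 0, 0.0006], "rot": [0, 0, 0], "gripper": 255}, {"translation": [0, 0, 0], "rot": [0, 0, 0], "gripper": 255}]'

```text
time_s: 27.35
ee_pos: [450.5, 262.7, 41.2]
eef_rot: [[-0.899, 0.437, -0.0], [0.437, 0.899, 0.0], [0.001, 0.0, -1.0]]
force: [-3.4, -1.0, 9.6]
finger_gap: 55.5
grasp_force: 64.8
```

Contact at 41.2. Releasing, rising and backing off for a final look.

Emit:
move_arm --motion '[{"translation": [0, 0, 0], "rot": [0, 0, 0], "gripper": 0}, {"translation": [0, 0, 0], "rot": [0, 0, 0], "gripper": 0}, {"translation": [0, 0, 0], "rot": [0, 0, 0], "gripper": 0}, {"translation": [0, 0, 0], "rot": [0, 0, 0], "gripper": 0}, {"translation": [0, 0, -0.01], "rot": [0, 0, 0], "gripper": 0}]'

```text
time_s: 27.77
ee_pos: [449.4, 262.0, 48.6]
eef_rot: [[-0.899, 0.437, -0.004], [0.437, 0.899, -0.002], [0.003, -0.003, -1.0]]
force: [-0.2, 0.1, -0.3]
finger_gap: 85.2
grasp_force: 0.0
```

Emit:
move_arm --motion '[{"translation": [0, 0, -0.03], "rot": [0, 0, 0], "gripper": 0}, {"translation": [0, 0, -0.04], "rot": [0, 0, 0], "gripper": 0}, {"translation": [0, 0, -0.04], "rot": [0, 0, 0], "gripper": 0}, {"translation": [0, 0, -0.04], "rot": [0, 0, 0], "gripper": 0}, {"translation": [0, 0, -0.04], "rot": [0, 0, 0], "gripper": 0}]'

```text
time_s: 28.18
ee_pos: [450.3, 262.3, 242.9]
eef_rot: [[-0.899, 0.437, -0.001], [0.437, 0.899, 0.0], [0.001, 0.0, -1.0]]
force: [0.9, 0.5, -0.4]
finger_gap: 85.1
grasp_force: 0.0
```

Emit:
move_arm --motion '[{"translation": [0.035, -0.018, -0.005], "rot": [0, 0, 0], "gripper": 0}, {"translation": [0.035, -0.018, -0.005], "rot": [0, 0, 0], "gripper": 0}, {"translation": [0.035, -0.018, -0.005], "rot": [0, 0, 0], "gripper": 0}, {"translation": [0, 0, 0], "rot": [0, 0, 0], "gripper": 0}, {"translation": [0, 0, 0], "rot": [0, 0, 0], "gripper": 0}]'

```text
time_s: 28.6
ee_pos: [331.5, 260.1, 256.9]
eef_rot: [[-0.9, 0.435, 0.001], [0.435, 0.9, 0.002], [-0.0, 0.002, -1.0]]
force: [-0.3, 0.2, 1.2]
finger_gap: 85.6
grasp_force: 0.0
```

```bash
python3 - <<'E'
from h import *
c,s=cap('top','t10'); d,s=cap('side','s10'); print(s['ee_pos'],s['time_s'])
a=c['color'][130:270,150:360,::-1]; b=d['color'][100:280,180:340,::-1]
cv2.imwrite('pics/m10.png',np.hstack([cv2.resize(a,(440,293)),cv2.resize(b,(260,293))]))
E
```

```text
[332.52260005 260.19540369 256.33139729] 28.65
```

View pics/m10.png

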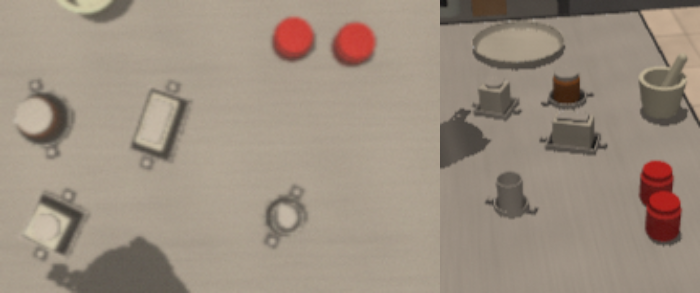

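The final view shows all four containers upright in their own holders: jar (40,118), oblong tin (160,122), square tin (48,223) and tumbler (285,214). The reds and the thali look unmoved. Handing in.

```bash
python3 -c "
from station import robot
print(robot.finish_job())"
```

```text
the job is handed in; nothing more can be done
None
```

The jar, tumbler, square tin and oblong tin each stand upright on the floor of their own holder, set down gently; I never approached the thali, scoop or red look-alikes, and the job was handed in at about 29 s of the 88 s allowed.

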